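# Small things back into their fitted stands

## Task

Tidy the middle of the worktop: put the kitchen timer, the match tin, the egg cup and the lemon that lie there each into the wooden stand whose outline matches it (big round, rectangle, small round, oval), standing or lying flat on its floor inside the rim, right way up, the tin and the lemon lengthwise. Leave the bowl, the peeler and the similar things in the far right corner under the window where they are.

Things in the scene. Friction and masses are not known exactly. Their poses are not given: they have to be found in the camera images.
- timer: Kitchen timer, loose, upright: dark round base 65 mm across and 22 mm high, carrying a white round dial 55 mm across from 23 to 36 mm high, which does not turn here and can be gripped. Mass about 0.13 kg. Origin: centre of the underside; z up.
- tin: Closed flat match tin, dark, loose: 49 mm (its x) by 72 mm (its y) by 18 mm high; the lid does not open here. About 0.08 kg. Grip it across its 49 mm, by the upper 10 mm. Origin: centre of the underside; z up.
- cup: Empty stoneware egg cup, loose, upright, 50 mm high: round foot 38 mm across, bowl 47 mm across at the rim (bowl from 36 to 50 mm high). About 0.09 kg. Origin: centre of the underside; z up. Grip it across the outside of the bowl.
- lemon_mid (a point): Middle of the yellow lemon, loose, lying on its side: 84 mm long along its y, about 57 mm thick, so this point is about 28 mm above what it lies on. About 0.11 kg. It can roll about its y, so take only the direction of y from its orientation. Grip it across its thickness at mid-height.
- stand_big_round: Shallow round wooden stand for the timer: inside 75 mm across, outside 89 mm. Fixed to the worktop. Floor 3 mm, top of the rim 9 mm above the worktop; the rim leaves 5 mm play all round, too little for fingers: hold the thing by what stands above the rim. Origin: centre of its underside, on the worktop.
- stand_rectangle: Shallow rectangular wooden stand for the tin: inside 59 mm (x) by 82 mm (y), outside 73 by 96 mm. Fixed to the worktop. Floor 3 mm, top of the rim 9 mm above the worktop; the rim leaves 5 mm play all round, too little for fingers: hold the thing by what stands above the rim. Origin: centre of its underside; long side along y.
- stand_small_round: Shallow round wooden stand for the foot of the egg cup: inside 48 mm across, outside 62 mm. Fixed to the worktop. Floor 3 mm, top of the rim 9 mm above the worktop; the rim leaves 5 mm play all round, too little for fingers: hold the thing by what stands above the rim. Origin: centre of its underside.
- stand_oval: Shallow oblong wooden stand with half-round ends for the lemon: inside 67 mm (x) by 94 mm (y), outside 85 by 112 mm. Fixed to the worktop. Floor 3 mm, top of the rim 9 mm above the worktop; the rim leaves 5 mm play all round, too little for fingers: hold the thing by what stands above the rim. Origin: centre of its underside; long axis along y.
- bowl: Bystander: white bowl, loose, 125 mm across, 56 mm high; leave it. Origin: centre of the underside.
- peeler: Bystander: Y-shaped peeler lying flat, loose, 59 mm (x) by 135 mm (y), 10 mm high; leave it. Origin: centre of the underside.

How it is judged:
By the outcome, as a careful person would: the job done as asked, in the order asked, and still so for the second after the job is handed in, with the robot touching nothing.
It also fails if it takes over 118 s, if anything falls off the work surface, if the arm or the gripper's body presses on something with over 40 N, if the wrist force passes 120 N, or if a joint passes its speed limit or range.

## Robot

A 7-joint arm with a two-finger parallel gripper is mounted at the origin on a cart in front of the work surface, level with it; the furniture and walls round the work are solid. World frame = base frame: x ahead of the robot, y to its left, z up, the work surface at z = 0. Lengths are in m, angles in rad, forces in N, time in s.
With the tool pointing down it reaches from about 0.4 to 0.925 m from the base axis. Payload 4.1 kg.
Tool frame: the origin (TCP) lies midway between the tips of the shut fingers; the grasp point (between the pads) lies bot.grip_point_offset behind it (bot.grip_point_offset is the distance from the TCP to the grasp point, in m); z points along the fingers, y is the line along which they close (so a half turn about z gives the same grasp; the last joint's range is limited). The gripper opens to 85 mm and grips with 20 to 120 N. Pads are 22 mm wide; open, the fingers measure 114 mm over their backs; the gripper's body (76 mm by 85 mm) begins 54 mm behind the grasp point. The pads swing forward as they close: fully open they stand 13 mm farther back than shut.
Start: joints at [1.039, 0.398, 0.045, 1.537, -0.019, 1.207, -0.051], TCP at [0.273, -0.59, 0.231] pointing down, gripper open.
Joint ranges: [-2.82, 2.82], [-0.49, 2.23], [-1.37, 1.46], [0, 2.46], [-1.36, 4.5], [0.23, 2], [-2.94, 2.94]. Speed limits (rad/s): [2.57, 2.57, 3.14, 3.14, 3.14, 3.14, 3.14].

## Interface

Orientations are given as a 3x3 rotation matrix whose columns are the frame's x, y, z axes.
In Python, from station import bot, cams gives the robot as it stands. The module is installed in compiled form; this text tells all that it offers.
- The arm moves only by the tool drive_tool, never from a script. Its argument "moves" is a list of rows, each an object of numbers: "x", "y", "z": the shift along the tool's x, y, z each as a share of 0.2 m, from -1 to 1; "ax", "ay", "az": the turn, a rotation vector about the tool's x, y, z each as a share of 5 degrees, from -1 to 1; "claw": the opening, from -1 (shut) to 1 (fully open). A call has 1 to 5 rows; each row shifts and turns the commanded pose from where the row before left it, along the tool's axes as they then stand; what a row does not reach is not made up. A row lasts 1/12 s, in which the tool goes at most 41.7 mm and 7.16 degrees, less where a joint would pass 70% of its speed; a pose out of reach is approached as far as the arm can. A call with a number of a shift or a turn outside -1 to 1 is refused whole. A call with a gripper value outside its range is refused whole. The fingers move at their own pace and stop on an object; "newtons" is the grip in N (left out, the last holds). Time passes only in rows, so rows that do not move let the fingers close. It gives the time, the measured TCP pose, the force, the opening and the grip force at its end, in the units of the state.
- bot.read_state(): the state, without advancing time (a new reading comes with each control period).
- cams.read_camera(name): name is "scene" or "side" or "wrist"; returns a dict with "image" (400x640x3 uint8, red, green, blue), "fx", "fy", "cx", "cy" (pixels), "extrinsics" (4x4, takes a point from world to camera coordinates). Camera axes: x right, y up, looking along -z (the intrinsics and any distortion apply to the point x, -y, -z); pixel columns grow to the right and rows downward; lengths in m; the calibration is good to about 2 mm. A picture is of the moment at which its call begins. There is no depth.
- bot.close_job(): hands the job in; it is judged then, once.
The state is a dict: "time": time; "q": joint angles; "joint_vel": joint speeds; "joint_efforts": joint torques, N m; "tool_pos": TCP position; "tcp_rot": TCP orientation; "wrist_force": force on the tool from outside, world axes, zero at the start; "wrist_torque": the same for the moment, N m; "finger_gap": finger opening in m; "gripper_force": force on a finger pad.
Only numpy, scipy, OpenCV 4.12 (cv2) and the standard library are available. Lean on these libraries where they do the work, as an engineer would, in place of code of your own. Each camera call takes 0.05 s, during which the arm holds its last target. There are 200 camera calls.

## Working session

There is one attempt and no reset: what is moved stays moved. The work goes in short steps, Python scripts to look and compute and a tool call to move; the robot and the scene stay as the last step left them, time stands still between calls to the robot, and variables do not carry over. Pictures are saved under pics/ and viewed, at most 14 in all, crops included, and the job is handed in when it is done.

Besides the shell and the picture viewer there is one more tool, called after "Call:" as name([rows], argument=value, ...), one row to a line, values as JSON. drive_tool: Moves the arm, as the interface text tells. Its arguments: {"type":"object","properties":{"moves":{"type":"array","items":{"type":"object","properties":{"x":{"type":"number","minimum":-1,"maximum":1},"y":{"type":"number","minimum":-1,"maximum":1},"z":{"type":"number","minimum":-1,"maximum":1},"ax":{"type":"number","minimum":-1,"maximum":1},"ay":{"type":"number","minimum":-1,"maximum":1},"az":{"type":"number","minimum":-1,"maximum":1},"claw":{"type":"number"}}}},"newtons":{"type":"number"}},"required":["moves"]}

```bash
mkdir -p pics
cat > h.py <<'E'
import numpy as np, cv2
from station import bot, cams
def P(c): 
    E=np.array(c["extrinsics"]); return E
def snap(n,f):
    c=cams.read_camera(n); cv2.imwrite(f"pics/{f}.png",c["image"][:,:,::-1]); np.savez(f"pics/{f}.npz",**{k:np.array(v) for k,v in c.items()}); return c
def load(f): return dict(np.load(f"pics/{f}.npz"))
def proj(c,p):
    q=c["extrinsics"]@np.append(p,1); return np.array([c["cx"]+c["fx"]*q[0]/-q[2], c["cy"]+c["fy"]*(-q[1])/-q[2]])
def ray(c,u,v):
    E=c["extrinsics"];R=E[:3,:3];o=-R.T@E[:3,3]
    d=R.T@np.array([(u-c["cx"])/c["fx"],-(v-c["cy"])/c["fy"],-1]);return o,d
def onz(c,u,v,z=0):
    o,d=ray(c,u,v);return o+d*(z-o[2])/d[2]
def tri(*cuv):
    A=np.zeros((3,3));b=np.zeros(3)
    for c,u,v in cuv:
        o,d=ray(c,u,v);d=d/np.linalg.norm(d);M=np.eye(3)-np.outer(d,d);A+=M;b+=M@o
    p=np.linalg.solve(A,b);return p
E
python3 - <<'E'
from h import *
np.set_printoptions(precision=4,suppress=True)
for n in["scene","side","wrist"]:
    c=snap(n,n+"0"); print({k:v for k,v in c.items() if k not in("image","extrinsics")}); E=c["extrinsics"];print(-E[:3,:3].T@E[:3,3], E[2,:3])
print(bot.read_state(),bot.grip_point_offset)
E
```

```text
{'fx': 421.54659187301036, 'fy': 421.54659187301036, 'cx': 317.632474695739, 'cy': 198.3499547373105}
[-0.1628  0.4587  0.6452] [-0.718   0.4126  0.5605]
{'fx': 472.69984797246667, 'fy': 472.69984797246667, 'cx': 318.30541040153287, 'cy': 201.01171108269875}
[0.0454 1.2576 0.6598] [-0.3565  0.8436  0.4014]
{'fx': 280.559028022758, 'fy': 280.559028022758, 'cx': 320.1012803714049, 'cy': 203.79825536539613}
[ 0.3429 -0.5563  0.3737] [0.2741 0.1239 0.9537]
{'time': 0.15, 'q': array([ 1.039 ,  0.399 ,  0.045 ,  1.5375, -0.0187,  1.2069, -0.0507]), 'joint_vel': array([ 0.0002, -0.003 ,  0.0003, -0.0026,  0.0002, -0.0005, -0.    ]), 'joint_efforts': array([  0.0031, -47.5561,   1.3668, -25.4514,   0.0116,   0.0065,
        -0.    ]), 'tool_pos': array([ 0.2725, -0.5896,  0.2305]), 'tcp_rot': array([[ 0.9078,  0.4195, -0.0007],
       [ 0.4195, -0.9078,  0.0013],
       [-0.0001, -0.0015, -1.    ]]), 'wrist_force': array([-0.1314, -0.042 , -0.5991]), 'wrist_torque': array([-0.0239, -0.0108,  0.0001]), 'gripper_force': 0.0, 'finger_gap': 0.08567562726302433} 0.0187
```

View pics/scene0.png

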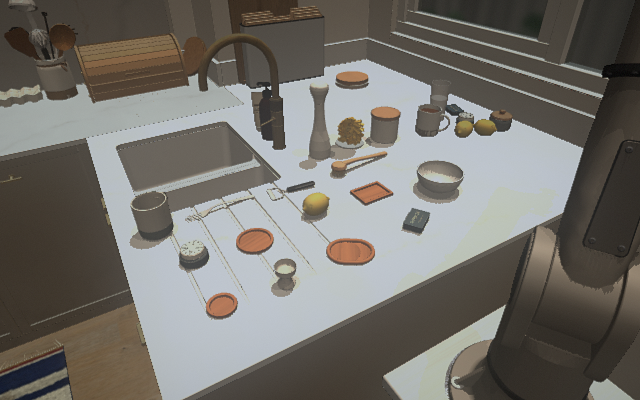

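View pics/side0.png

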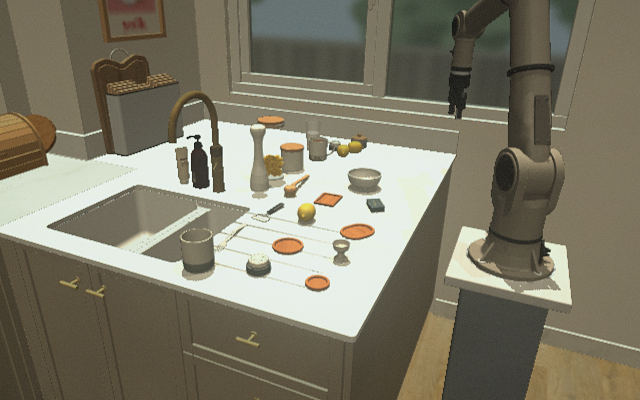

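```bash
cat > a.py <<'E'
from h import *
np.set_printoptions(precision=4,suppress=True)
S=load("scene0");D=load("side0")
def blobs(c,tag):
    h=cv2.cvtColor(c["image"],cv2.COLOR_RGB2HSV).astype(int)
    for nm,m in(("red",((h[...,0]<14)&(h[...,1]>110)&(h[...,2]>90))),("yel",(h[...,0]>=15)&(h[...,0]<35)&(h[...,1]>110)&(h[...,2]>80))):
        m=cv2.morphologyEx(m.astype(np.uint8),cv2.MORPH_CLOSE,np.ones((3,3)))
        n,l,s,ce=cv2.connectedComponentsWithStats(m)
        for i in range(1,n):
            if s[i,4]>60: print(tag,nm,s[i],ce[i],onz(c,*ce[i],0.009 if nm=="red" else .028))
blobs(S,"scene");blobs(D,"side")
for nm,a,b in(("timer",(193.5,246),(259,259.5)),("tin",(417.5,215),(376,202)),("cup rim",(286,266),(342,243))):
    print(nm,tri((S,*a),(D,*b)))
E
python3 a.py
python3 - <<'E'
import cv2
a=cv2.imread('pics/scene0.png')[170:325,165:455];cv2.imwrite('pics/c1.png',cv2.resize(a,None,fx=2.7,fy=2.7,interpolation=cv2.INTER_CUBIC))
E
```

```text
scene red [337  72  31  10 243] [351.7737  76.2881] [ 1.4496 -0.6626  0.009 ]
scene red [372 107  28  11 229] [385.4498 111.8384] [ 1.0279 -0.532   0.009 ]
scene red [351 182  42  21 485] [371.1464 191.6392] [ 0.6037 -0.1518  0.009 ]
scene red [237 228  36  24 674] [254.4021 239.5252] [0.5804 0.2053 0.009 ]
scene red [327 239  48  24 958] [350.4468 250.4071] [0.431  0.0334 0.009 ]
scene red [206 293  31  23 547] [221.2303 304.0219] [0.4305 0.3406 0.009 ]
scene yel [193  39  30  22  88] [207.0455  50.0568] [ 2.2015 -0.2123  0.028 ]
scene yel [  80   44  104   33 1211] [128.3163  61.4418] [2.2118 0.1994 0.028 ]
scene yel [341 117  23  19 141] [356.1348 125.3901] [ 0.9504 -0.3409  0.028 ]
scene yel [456 119  41  14 314] [475.7389 125.3025] [ 0.7318 -0.6928  0.028 ]
scene yel [303 193  26  17 269] [315.5613 199.9963] [0.624  0.0128 0.028 ]
side red [108   0  47  12 321] [130.0623   5.6262] [ 16.3932 -15.887    0.009 ]
side red [123  17  22  13 120] [133.3417  24.025 ] [ 7.6252 -6.7176  0.009 ]
side red [314 193  28  13 217] [327.6267 198.9263] [ 0.6015 -0.141   0.009 ]
side red [340 224 
[... 974 characters left out ...]
side yel [284 175  25  16  93] [293.9355 184.6452] [ 0.7438 -0.166   0.028 ]
side yel [298 203  17  17 216] [305.9537 210.6944] [0.6112 0.0175 0.028 ]
side yel [ 60 278  20  12  65] [ 71.2154 283.3077] [0.9341 0.6251 0.028 ]
side yel [ 86 286  20  12  64] [ 97.0938 292.0156] [0.8529 0.6257 0.028 ]
side yel [418 313  13  34  92] [423.5    331.7283] [0.1457 0.4481 0.028 ]
side yel [ 399  344   51   56 1097] [425.9143 380.7037] [0.1133 0.5811 0.028 ]
side yel [ 576  356   64   44 1525] [615.1613 381.5607] [-0.2009  0.4387  0.028 ]
side yel [527 361  23  39 574] [537.8937 382.9564] [-0.072   0.5017  0.028 ]
timer [0.5972 0.3417 0.0312]
tin [ 0.4391 -0.1721  0.0204]
cup rim [0.421  0.1998 0.0482]
```

View pics/c1.png

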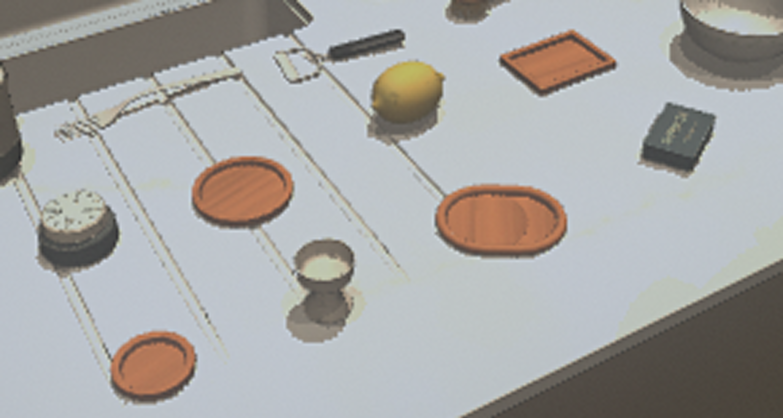

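Call:
drive_tool([
  {"x": 0.06,"y": -0.065,"z": -0.0175,"claw": 1},
  {"x": 0.125,"y": -0.1325,"z": -0.0175},
  {"x": 0.125,"y": -0.1325,"z": -0.0175},
  {"x": 0.125,"y": -0.1325,"z": -0.0175},
  {"x": 0.125,"y": -0.1325,"z": -0.0175},
])

```text
$.moves[0]: bad value
```

Call:
drive_tool([
  {"x": 0.125,"y": -0.1325,"z": -0.0175},
  {"x": 0.125,"y": -0.1325,"z": -0.0175},
  {"x": 0.125,"y": -0.1325,"z": -0.0175},
  {"x": 0.125,"y": -0.1325,"z": -0.0175},
  {"x": 0.125,"y": -0.1325,"z": -0.0175},
])

```text
$.moves[0]: bad value
```

Call:
drive_tool([
  {"x": 0.125,"y": -0.1325,"z": -0.0175},
  {"x": 0.125,"y": -0.1325,"z": -0.0175},
  {"x": 0.125,"y": -0.1325,"z": -0.0175},
  {"x": 0.06,"y": -0.065,"z": -0.0175},
  {},
])

```text
$.moves[0]: bad value
```

```bash
python3 -c "
from h import *
print(bot.read_state());snap('wrist','w1')"
```

```text
{'time': 0.15, 'q': array([ 1.03900161,  0.39902876,  0.04504462,  1.53754391, -0.01871804,
        1.20690687, -0.05070774]), 'joint_vel': array([ 2.45877748e-04, -3.01320140e-03,  3.43242011e-04, -2.57438682e-03,
        1.88631528e-04, -5.12922308e-04, -1.96974566e-05]), 'joint_efforts': array([ 3.13872915e-03, -4.75560808e+01,  1.36675548e+00, -2.54514277e+01,
        1.16363718e-02,  6.49900947e-03, -5.70785190e-06]), 'tool_pos': array([ 0.27245216, -0.58963369,  0.23051867]), 'tcp_rot': array([[ 9.07757759e-01,  4.19494185e-01, -6.93119628e-04],
       [ 4.19494748e-01, -9.07756845e-01,  1.29090202e-03],
       [-8.76581962e-05, -1.46258637e-03, -9.99998927e-01]]), 'wrist_force': array([-0.13137671, -0.04198055, -0.59907452]), 'wrist_torque': array([-0.02391376, -0.01080329,  0.00014811]), 'gripper_force': 0.0, 'finger_gap': 0.08567562726302433}
```

View pics/w1.png

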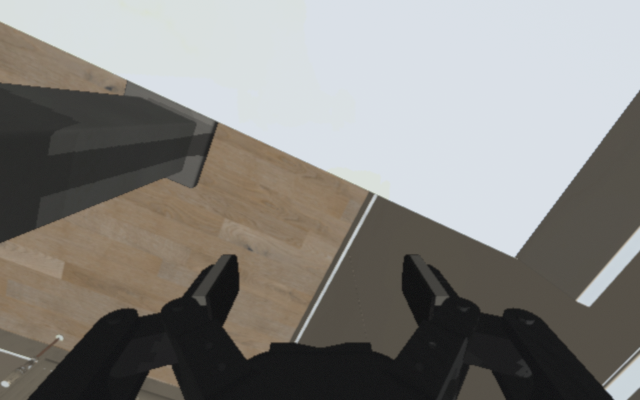

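The calls were refused, probably because every row needs all fields. The picture shows only the worktop's near edge.

Call:
drive_tool([
  {"x": 0.06,"y": -0.065,"z": -0.0175,"ax": 0,"ay": 0,"az": 0,"claw": 1},
  {"x": 0.125,"y": -0.1325,"z": -0.0175,"ax": 0,"ay": 0,"az": 0,"claw": 1},
  {"x": 0.125,"y": -0.1325,"z": -0.0175,"ax": 0,"ay": 0,"az": 0,"claw": 1},
  {"x": 0.125,"y": -0.1325,"z": -0.0175,"ax": 0,"ay": 0,"az": 0,"claw": 1},
  {"x": 0.125,"y": -0.1325,"z": -0.0175,"ax": 0,"ay": 0,"az": 0,"claw": 1},
], newtons=30)

```text
time: 0.62
tool_pos: [0.3246, -0.4334, 0.2487]
tcp_rot: [[0.908, 0.419, -0.0], [0.419, -0.908, 0.0], [-0.0, -0.0, -1.0]]
wrist_force: [1.3, -0.3, -0.2]
finger_gap: 0.0852
gripper_force: 0.0
```

Call:
drive_tool([
  {"x": 0.125,"y": -0.1325,"z": -0.0175,"claw": 1},
  {"x": 0.125,"y": -0.1325,"z": -0.0175,"claw": 1},
  {"x": 0.125,"y": -0.1325,"z": -0.0175,"claw": 1},
  {"x": 0.125,"y": -0.1325,"z": -0.0175,"claw": 1},
  {"x": 0.125,"y": -0.1325,"z": -0.0175,"claw": 1},
])

```text
$.moves[0]: bad value
```

All fields are needed in every row.

Call:
drive_tool([
  {"x": 0.125,"y": -0.1325,"z": -0.0175,"ax": 0,"ay": 0,"az": 0,"claw": 1},
  {"x": 0.125,"y": -0.1325,"z": -0.0175,"ax": 0,"ay": 0,"az": 0,"claw": 1},
  {"x": 0.125,"y": -0.1325,"z": -0.0175,"ax": 0,"ay": 0,"az": 0,"claw": 1},
  {"x": 0.125,"y": -0.1325,"z": -0.0175,"ax": 0,"ay": 0,"az": 0,"claw": 1},
  {"x": 0.125,"y": -0.1325,"z": -0.0175,"ax": 0,"ay": 0,"az": 0,"claw": 1},
])

```text
time: 1.03
tool_pos: [0.3824, -0.2606, 0.2665]
tcp_rot: [[0.908, 0.419, 0.0], [0.419, -0.908, -0.0], [-0.0, 0.0, -1.0]]
wrist_force: [0.3, -0.3, -0.3]
finger_gap: 0.0855
gripper_force: 0.0
```

Call:
drive_tool([
  {"x": 0.125,"y": -0.1325,"z": -0.0175,"ax": 0,"ay": 0,"az": 0,"claw": 1},
  {"x": 0.125,"y": -0.1325,"z": -0.0175,"ax": 0,"ay": 0,"az": 0,"claw": 1},
  {"x": 0.1,"y": -0.1,"z": -0.0175,"ax": 0,"ay": 0,"az": 0,"claw": 1},
  {"x": 0.06,"y": -0.065,"z": 0,"ax": 0,"ay": 0,"az": 0,"claw": 1},
  {"x": 0,"y": 0,"z": 0,"ax": 0,"ay": 0,"az": 0,"claw": 1},
])

```text
time: 1.45
tool_pos: [0.4222, -0.1452, 0.2773]
tcp_rot: [[0.904, 0.427, 0.001], [0.427, -0.904, 0.001], [0.002, -0.0, -1.0]]
wrist_force: [0.7, 1.1, -0.2]
finger_gap: 0.0854
gripper_force: 0.0
```

```bash
python3 -c "
from h import *
s=bot.read_state();print(s['tool_pos'],s['q'],s['time']);snap('wrist','w2')"
```

```text
[ 0.42216343 -0.14522838  0.27725724] [ 5.32493757e-01 -4.89526519e-04 -2.94767134e-01  1.92276331e+00
 -1.58688270e-03  1.21810612e+00 -8.91703229e-01] 1.45
```

View pics/w2.png

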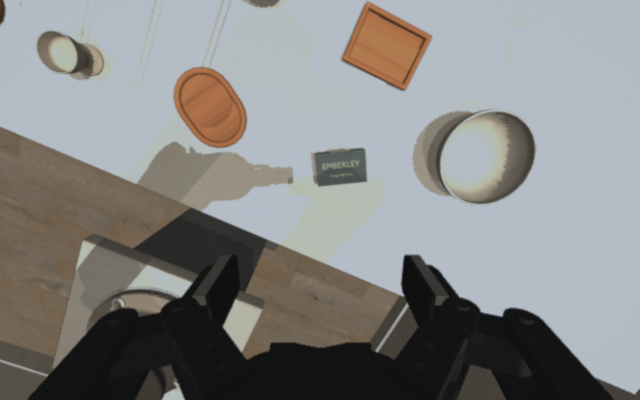

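Call:
drive_tool([
  {"x": 0.06,"y": -0.07,"z": -0.02,"ax": 0,"ay": 0,"az": 0,"claw": 1},
  {"x": 0.11,"y": -0.14,"z": -0.02,"ax": 0,"ay": 0,"az": 0,"claw": 1},
  {"x": 0.11,"y": -0.14,"z": -0.02,"ax": 0,"ay": 0,"az": 0,"claw": 1},
  {"x": 0.11,"y": -0.14,"z": -0.02,"ax": 0,"ay": 0,"az": 0,"claw": 1},
  {"x": 0.11,"y": -0.14,"z": -0.02,"ax": 0,"ay": 0,"az": 0,"claw": 1},
])

```text
time: 1.92
tool_pos: [0.4586, 0.006, 0.2969]
tcp_rot: [[0.909, 0.416, -0.0], [0.416, -0.909, -0.001], [-0.0, 0.001, -1.0]]
wrist_force: [-0.1, 0.4, -0.5]
finger_gap: 0.0855
gripper_force: 0.0
```

Call:
drive_tool([
  {"x": 0.11,"y": -0.14,"z": 0,"ax": 0,"ay": 0,"az": 0,"claw": 1},
  {"x": 0.11,"y": -0.14,"z": 0,"ax": 0,"ay": 0,"az": 0,"claw": 1},
  {"x": 0.11,"y": -0.14,"z": 0,"ax": 0,"ay": 0,"az": 0,"claw": 1},
  {"x": 0.07,"y": -0.09,"z": 0,"ax": 0,"ay": 0,"az": 0,"claw": 1},
  {"x": 0,"y": 0,"z": 0,"ax": 0,"ay": 0,"az": 0,"claw": 1},
])

```text
time: 2.33
tool_pos: [0.4888, 0.1372, 0.2967]
tcp_rot: [[0.905, 0.425, 0.0], [0.425, -0.905, 0.003], [0.002, -0.003, -1.0]]
wrist_force: [1.3, 0.3, 0.3]
finger_gap: 0.0851
gripper_force: 0.0
```

```bash
python3 -c "
from h import *
s=bot.read_state();print(s['tool_pos'],s['q'],s['time']);snap('wrist','w3')"
```

```text
[0.48876253 0.1371682  0.29665691] [ 0.1906491   0.12340569 -0.59822422  1.76452839  0.06941101  1.27417689
 -1.55579711] 2.3333
```

View pics/w3.png

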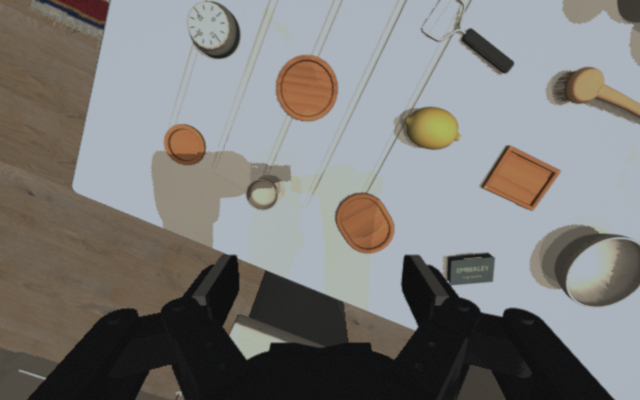

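```bash
cat > b.py <<'E'
from h import *
np.set_printoptions(precision=4,suppress=True)
S=load("scene0");D=load("side0");W2=load("w2");W3=load("w3")
def mask(c,k):
    h=cv2.cvtColor(c["image"],cv2.COLOR_RGB2HSV).astype(int)
    H,s,v=h[...,0],h[...,1],h[...,2]
    m={"red":(H<14)&(s>100)&(v>60),"yel":(H>=15)&(H<35)&(s>90)&(v>50),"dark":(v<100)&(s>20)&(H>70)|(v<70)}[k]
    return cv2.morphologyEx(m.astype(np.uint8),cv2.MORPH_CLOSE,np.ones((5,5)))
def blob(c,k,uv):
    n,l,s,ce=cv2.connectedComponentsWithStats(mask(c,k)); i=l[uv[1],uv[0]]; assert i>0,(k,uv)
    m=(l==i).astype(np.uint8); ct=max(cv2.findContours(m,0,cv2.CHAIN_APPROX_NONE)[0],key=cv2.contourArea)[:,0]
    M=cv2.moments(ct); return np.array([M["m10"]/M["m00"],M["m01"]/M["m00"]]),ct
def plane(c,ct,z): return np.array([onz(c,u,v,z)[:2] for u,v in ct],np.float32)
T={"big":("red",{"w3":(307,88),"s":(255,240),"d":(288,245)},.009),
"rect":("red",{"w2":(387,46),"w3":(520,178),"s":(371,192),"d":(328,199)},.009),
"small":("red",{"w3":(185,145),"s":(221,304),"d":(317,282)},.009),
"oval":("red",{"w2":(210,107),"w3":(365,222),"s":(350,250),"d":(357,231)},.009),
"lemon":("yel",{"w3":(432,128),"s":(315,200),"d":(306,210)},.028),
"tin":("dark",{"w2":(340,180),"w3":(472,265),"s":(417,222),"d":(376,205)},.018)}
C={"w2":W2,"w3":W3,"s":S,"d":D}
for n,(k,v,z) in T.items():
    b={}
    for q,uv in v.items():
        try:b[q]=blob(C[q],k,uv)
        except AssertionError as e: print(e)
    print(n,"tri",tri(*[(C[q],*x[0]) for q,x in b.items()]))
    for q in b:
        p=plane(C[q],b[q][1],z)*1000; r=cv2.minAreaRect(p)
        print("   ",q,onz(C[q],*b[q][0],z)[:2],"rect",np.round(r[0],1),np.round(r[1],1),round(r[2],1))
E
python3 b.py
python3 - <<'E'
import cv2,numpy as np
a=cv2.imread('pics/w3.png');f=lambda y,x,h,w:cv2.resize(a[y:y+h,x:x+w],(390,300),interpolation=cv2.INTER_CUBIC)
cv2.imwrite('pics/c2.png',np.hstack([f(0,175,60,78),f(165,225,60,78)]))
E
```

```text
big tri [0.5836 0.2052 0.0053]
    w3 [0.5845 0.206 ] rect [582.9 205.4] [84.8 84.7] 25.1
    s [0.5805 0.2054] rect [582. 205.] [85.5 84.7] 58.8
    d [0.5782 0.2124] rect [579. 211.] [82.3 81.2] 25.8
('red', (387, 46))
rect tri [ 0.608  -0.1548  0.0037]
    w3 [ 0.6076 -0.1502] rect [ 606.2 -150.9] [70.8 95.9] 1.0
    s [ 0.6038 -0.1515] rect [ 604.9 -152.5] [71.4 94.4] 1.1
    d [ 0.6015 -0.141 ] rect [ 602.  -141.8] [72.5 95.5] 0.2
small tri [0.4319 0.3411 0.006 ]
    w3 [0.4334 0.3407] rect [433.1 340.4] [58.4 59.5] 65.5
    s [0.4305 0.3406] rect [431.2 340.1] [59.2 56.5] 59.0
    d [0.4283 0.3468] rect [429.1 346.7] [56.9 58.8] 52.1
oval tri [0.4352 0.0328 0.0039]
    w2 [0.4371 0.0328] rect [435.3  31.5] [108.5  82.3] 57.2
    w3 [0.4374 0.0348] rect [436.   33.7] [108.   81.9] 57.1
    s [0.4308 0.0337] rect [431.8  32.8] [106.9  79. ] 58.8
    d [0.43   0.0441] rect [430.1  42. ] [108.8  81.3] 56.7
lemon tri [0.6106 0.022  0.0305]
    w3 [0.611 0.022] rect [610.4  21.8] [62.  68.3] 45.8
    s [0.6193 0.0165] rect [620.   13.9] [61.8 74.8] 56.5
    d [0.6085 0.0234] rect [609.8  20.9] [ 51.2 128.3] 23.9
('dark', (417, 222))
('dark', (376, 205))
tin tri [ 0.4291 -0.0241  0.2536]
    w2 [ 0.4405 -0.1679] rect [ 440.2 -167.8] [46.1 69.3] 31.4
    w3 [ 0.1878 -0.013 ] rect [209.8  13. ] [ 323.9 1181.9] 25.5
```

View pics/c2.png

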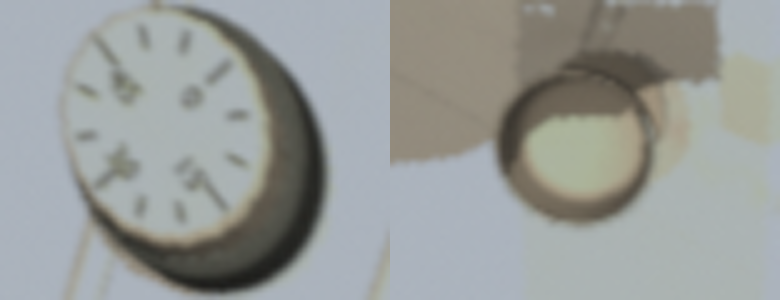

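```bash
cat > b2.py <<'E'
from b import *
print('----')
p=onz(W3,208,25.6,.036);print("timer",p,proj(S,p),proj(D,p))
p=onz(W3,262.4,194,.050);print("cup",p,proj(S,p),proj(D,p))
for n,c,uv in(("w3",W3,(432,128)),("s",S,(315,200))):
    _,ct=blob(c,"yel",uv);q=plane(c,cv2.convexHull(ct)[:,0],.028)*1000;print(n,cv2.fitEllipse(q))
# silhouettes fit of lemon with ellipsoid in w3: yaw scan
from scipy.optimize import minimize
def conic(c,ctr,yaw,a,b):
    u=np.array([np.cos(yaw),np.sin(yaw),0]);Q=np.diag([1/(b*b)]*3)+np.outer(u,u)*(1/a**2-1/b**2)
    T=np.eye(4);T[:3,3]=-ctr;Q4=np.eye(4);Q4[:3,:3]=Q;Q4[3,3]=-1;Q4=T.T@Q4@T
    K=np.array([[c["fx"],0,c["cx"]],[0,c["fy"],c["cy"]],[0,0,1]])@np.diag([1,-1,-1])@c["extrinsics"][:3]
    return np.linalg.inv(K@np.linalg.inv(Q4)@K.T)
def cost(x):
    e=0
    for c,ct in L:
        Cc=conic(c,x[:3],x[3],.042,.0285);h=np.c_[ct,np.ones(len(ct))]
        f=np.einsum('ij,jk,ik->i',h,Cc,h);g=2*(h@Cc)[:,:2];e+=np.mean(np.minimum((f/np.linalg.norm(g,axis=1))**2,9))
    return e
L=[(W3,blob(W3,"yel",(432,128))[1]),(S,blob(S,"yel",(315,200))[1])]
for y in np.radians([-90,-60,-30,0,30,60]):
    r=minimize(cost,[.611,.02,.028,y],method="Nelder-Mead",options=dict(maxiter=2000,xatol=1e-5,fatol=1e-4));print("lemon",r.x[:3],np.degrees(r.x[3]),r.fun)
E
python3 b2.py | sed -n '/----/,$p'
```

```text
----
timer [0.5963 0.3461 0.036 ] [191.5334 247.3026] [257.5862 257.2052]
cup [0.4255 0.2016 0.05  ] [284.3137 264.9572] [340.0055 241.928 ]
w3 ((610.5745849609375, 21.488683700561523), (54.03257751464844, 79.5047607421875), 11.023743629455566)
s ((619.112548828125, 17.108158111572266), (60.4256706237793, 87.51573181152344), 31.797121047973633)
lemon [0.6092 0.015  0.021 ] -93.56650742956 8.426869997622196
lemon [0.6057 0.0254 0.0259] -58.453814294028646 6.9002159760818405
lemon [0.6153 0.0161 0.0196] -60.7406108148659 6.843128664356765
lemon [0.5969 0.0231 0.0312] -0.03973709056712293 9.806172443506865
lemon [0.6143 0.0356 0.0451] 65.95319960623529 8.790533204975588
lemon [0.6092 0.015  0.021 ] 86.43338461927834 8.426869997475047
```

Call:
drive_tool([
  {"x": 0,"y": 0,"z": 0.03,"ax": 0,"ay": 0,"az": -0.6,"claw": 1},
  {"x": 0,"y": 0,"z": 0.03,"ax": 0,"ay": 0,"az": -1,"claw": 1},
  {"x": 0,"y": 0,"z": 0.03,"ax": 0,"ay": 0,"az": -1,"claw": 1},
  {"x": 0,"y": 0,"z": 0.03,"ax": 0,"ay": 0,"az": -1,"claw": 1},
  {"x": 0,"y": 0,"z": 0.03,"ax": 0,"ay": 0,"az": -1,"claw": 1},
])

```text
time: 2.8
tool_pos: [0.4887, 0.1293, 0.2661]
tcp_rot: [[0.672, 0.741, -0.001], [0.741, -0.672, -0.002], [-0.002, 0.001, -1.0]]
wrist_force: [0.1, -0.2, 0.2]
finger_gap: 0.0854
gripper_force: 0.0
```

Call:
drive_tool([
  {"x": 0,"y": 0,"z": 0.03,"ax": 0,"ay": 0,"az": -1,"claw": 1},
  {"x": 0,"y": 0,"z": 0.03,"ax": 0,"ay": 0,"az": -1,"claw": 1},
  {"x": 0,"y": 0,"z": 0.03,"ax": 0,"ay": 0,"az": -1,"claw": 1},
  {"x": 0,"y": 0,"z": 0.03,"ax": 0,"ay": 0,"az": -1,"claw": 1},
  {"x": 0,"y": 0,"z": 0.03,"ax": 0,"ay": 0,"az": -1,"claw": 1},
])

```text
time: 3.22
tool_pos: [0.4887, 0.1292, 0.2361]
tcp_rot: [[0.296, 0.955, -0.001], [0.955, -0.296, -0.002], [-0.002, 0.0, -1.0]]
wrist_force: [0.2, -0.4, -0.2]
finger_gap: 0.0856
gripper_force: 0.0
```

Call:
drive_tool([
  {"x": 0,"y": 0,"z": 0.03,"ax": 0,"ay": 0,"az": -1,"claw": 1},
  {"x": 0,"y": 0,"z": 0.03,"ax": 0,"ay": 0,"az": -1,"claw": 1},
  {"x": 0,"y": 0,"z": 0.03,"ax": 0,"ay": 0,"az": -1,"claw": 1},
  {"x": 0,"y": 0,"z": 0.03,"ax": 0,"ay": 0,"az": -1,"claw": 1},
  {"x": 0,"y": 0,"z": 0.03,"ax": 0,"ay": 0,"az": -1,"claw": 1},
])

```text
time: 3.63
tool_pos: [0.4887, 0.1292, 0.2061]
tcp_rot: [[-0.136, 0.991, -0.001], [0.991, 0.136, -0.002], [-0.002, -0.001, -1.0]]
wrist_force: [0.3, 0.0, -0.7]
finger_gap: 0.0854
gripper_force: 0.0
```

Call:
drive_tool([
  {"x": 0,"y": 0,"z": 0.03,"ax": 0,"ay": 0,"az": -1,"claw": 1},
  {"x": 0,"y": 0,"z": 0.03,"ax": 0,"ay": 0,"az": -1,"claw": 1},
  {"x": 0,"y": 0,"z": 0.03,"ax": 0,"ay": 0,"az": -0.6,"claw": 1},
  {"x": 0,"y": 0,"z": 0,"ax": 0,"ay": 0,"az": 0,"claw": 1},
])

```text
time: 3.97
tool_pos: [0.4879, 0.1291, 0.1873]
tcp_rot: [[-0.352, 0.936, -0.003], [0.936, 0.352, -0.002], [-0.001, -0.003, -1.0]]
wrist_force: [-0.8, -0.8, -0.6]
finger_gap: 0.0852
gripper_force: 0.0
```

```bash
cat >> h.py <<'E'
def go(target,rows=None,yaw=None):
    "shares still to go in tool axes; yaw = wanted direction (deg) of tool y (mod 180)"
    s=bot.read_state();R=np.array(s["tcp_rot"]);d=R.T@(np.array(target)-s["tool_pos"])/.2
    print("t",round(s["time"],2),"pos",np.round(s["tool_pos"],4),"gap",round(s["finger_gap"],4),"q",np.round(s["q"],2))
    y=np.degrees(np.arctan2(R[1,1],R[0,1])); dz=0 if yaw is None else (yaw-y+90)%180-90
    print("tooly",round(y,2),"shares",np.round(d,3),"mm",np.round(d*200,1),"az shares",round(-dz/5,2),"tilt z",np.round(R[:,2],4))
    if rows: print("per row",np.round(d/rows,4))
E
python3 -c "
from h import *
go((.596,.345,.12),8)"
```

```text
t 3.97 pos [0.4879 0.1291 0.1873] gap 0.0852 q [ 0.31  0.24 -0.75  1.91  0.19  1.06 -0.16]
tooly 20.62 shares [0.821 0.887 0.332] mm [164.1 177.4  66.4] az shares 0.0 tilt z [-0.0028 -0.0024 -1.    ]
per row [0.1026 0.1109 0.0415]
```

Call:
drive_tool([
  {"x": 0.06,"y": 0.06,"z": 0.02,"ax": 0,"ay": 0,"az": 0,"claw": 1},
  {"x": 0.1,"y": 0.11,"z": 0.04,"ax": 0,"ay": 0,"az": 0,"claw": 1},
  {"x": 0.1,"y": 0.11,"z": 0.04,"ax": 0,"ay": 0,"az": 0,"claw": 1},
  {"x": 0.1,"y": 0.11,"z": 0.04,"ax": 0,"ay": 0,"az": 0,"claw": 1},
  {"x": 0.1,"y": 0.11,"z": 0.04,"ax": 0,"ay": 0,"az": 0,"claw": 1},
])

```text
time: 4.38
tool_pos: [0.5508, 0.2526, 0.1522]
tcp_rot: [[-0.35, 0.937, 0.0], [0.937, 0.35, -0.002], [-0.002, -0.0, -1.0]]
wrist_force: [-0.2, -0.7, -0.7]
finger_gap: 0.0855
gripper_force: 0.0
```

Call:
drive_tool([
  {"x": 0.1,"y": 0.11,"z": 0.04,"ax": 0,"ay": 0,"az": 0,"claw": 1},
  {"x": 0.1,"y": 0.11,"z": 0.04,"ax": 0,"ay": 0,"az": 0,"claw": 1},
  {"x": 0.1,"y": 0.1,"z": 0.04,"ax": 0,"ay": 0,"az": 0,"claw": 1},
  {"x": 0.06,"y": 0.06,"z": 0.03,"ax": 0,"ay": 0,"az": 0,"claw": 1},
  {"x": 0,"y": 0,"z": 0,"ax": 0,"ay": 0,"az": 0,"claw": 1},
])

```text
time: 4.8
tool_pos: [0.595, 0.3503, 0.1209]
tcp_rot: [[-0.355, 0.935, -0.002], [0.935, 0.355, 0.001], [0.001, -0.001, -1.0]]
wrist_force: [-1.2, -0.8, -0.7]
finger_gap: 0.0852
gripper_force: 0.0
```

Run:
```python
from h import *
go((.596,.345,.022),4); c=snap("wrist","w4")
for p in((.596,.345,.036),(.583,.206,.009),(.433,.341,.009)): print(p,proj(c,p))
```

```text
t 4.8 pos [0.595  0.3503 0.1209] gap 0.0852 q [-0.14  0.64 -0.69  1.53  0.43  1.13 -0.55]
tooly 20.81 shares [-0.027 -0.004  0.495] mm [-5.5 -0.8 98.9] az shares 0.0 tilt z [-1.7e-03  8.0e-04 -1.0e+00]
per row [-0.0069 -0.001   0.1237]
(0.596, 0.345, 0.036) [318.00314809 216.58577877]
(0.583, 0.206, 0.009) [261.99476505 316.14179054]
(0.433, 0.341, 0.009) [147.21780327 149.56544596]
```

View pics/w4.png

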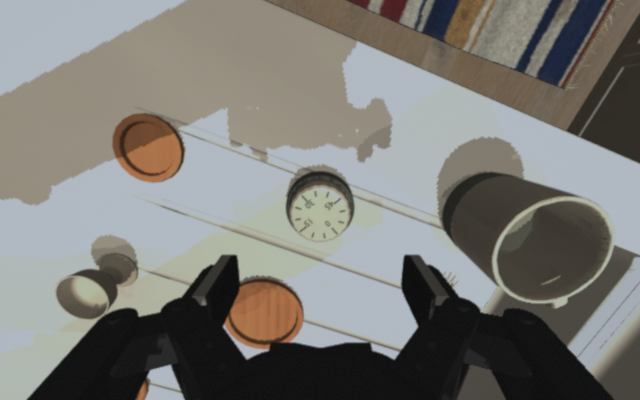

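Run:
```python
from b import *
print('----');c=load("w4");W3=load("w3")
print(onz(c,320,210.5,.036), tri((c,320,210.5),(W3,208,25.6)), "mug",onz(c,446,225,0.0),onz(c,497,250,.09))
for n,uv,u3 in(("big",(262,330),(307,88)),("small",(150,150),(185,145))):
    a,ct=blob(c,"red",uv); b,_=blob(W3,"red",u3); p=plane(c,ct,.009)*1000
    print(n,cv2.minAreaRect(p),tri((c,*a),(W3,*b)))
```

```text
big tri [0.5836 0.2052 0.0053]
    w3 [0.5845 0.206 ] rect [582.9 205.4] [84.8 84.7] 25.1
    s [0.5805 0.2054] rect [582. 205.] [85.5 84.7] 58.8
    d [0.5782 0.2124] rect [579. 211.] [82.3 81.2] 25.8
('red', (387, 46))
rect tri [ 0.608  -0.1548  0.0037]
    w3 [ 0.6076 -0.1502] rect [ 606.2 -150.9] [70.8 95.9] 1.0
    s [ 0.6038 -0.1515] rect [ 604.9 -152.5] [71.4 94.4] 1.1
    d [ 0.6015 -0.141 ] rect [ 602.  -141.8] [72.5 95.5] 0.2
small tri [0.4319 0.3411 0.006 ]
    w3 [0.4334 0.3407] rect [433.1 340.4] [58.4 59.5] 65.5
    s [0.4305 0.3406] rect [431.2 340.1] [59.2 56.5] 59.0
    d [0.4283 0.3468] rect [429.1 346.7] [56.9 58.8] 52.1
oval tri [0.4352 0.0328 0.0039]
    w2 [0.4371 0.0328] rect [435.3  31.5] [108.5  82.3] 57.2
    w3 [0.4374 0.0348] rect [436.   33.7] [108.   81.9] 57.1
    s [0.4308 0.0337] rect [431.8  32.8] [106.9  79. ] 58.8
    d [0.43   0.0441] rect [430.1  42. ] [108.8  81.3] 56.7
lemon tri [0.6106 0.022  0.0305]
    w3 [0.611 0.022] rect [610.4  21.8] [62.  68.3] 45.8
    s [0.6193 0.0165] rect [620.   13.9] [61.8 74.8] 56.5
    d [0.6085 0.0234] rect [609.8  20.9] [ 51.2 128.3] 23.9
('dark', (417, 222))
('dark', (376, 205))
tin tri [ 0.4291 -0.0241  0.2536]
    w2 [ 0.4405 -0.1679] rect [ 440.2 -167.8] [46.1 69.3] 31.4
    w3 [ 0.1878 -0.013 ] rect [209.8  13. ] [ 323.9 1181.9] 25.5
----
[0.5956 0.3508 0.036 ] [0.5966 0.3488 0.0298] mug [0.7245 0.3702 0.    ] [0.7129 0.3845 0.09  ]
big ((587.126708984375, 206.46560668945312), (87.94816589355469, 78.73192596435547), 86.05989074707031) [0.5847 0.2063 0.0057]
small ((433.3541564941406, 341.9085388183594), (61.135189056396484, 59.79841613769531), 8.416117668151855) [0.432  0.342  0.0063]
```

Call:
drive_tool([
  {"x": -0.005,"y": 0.002,"z": 0.08,"ax": 0,"ay": 0,"az": 0,"claw": 1},
  {"x": 0,"y": 0,"z": 0.14,"ax": 0,"ay": 0,"az": 0,"claw": 1},
  {"x": 0,"y": 0,"z": 0.14,"ax": 0,"ay": 0,"az": 0,"claw": 1},
  {"x": 0,"y": 0,"z": 0.1,"ax": 0,"ay": 0,"az": 0,"claw": 1},
  {"x": 0,"y": 0,"z": 0.035,"ax": 0,"ay": 0,"az": 0,"claw": 1},
], newtons=35)

```text
time: 5.27
tool_pos: [0.5945, 0.3424, 0.0205]
tcp_rot: [[-0.352, 0.936, -0.004], [0.936, 0.352, -0.006], [-0.004, -0.006, -1.0]]
wrist_force: [-0.8, -0.4, -1.4]
finger_gap: 0.0855
gripper_force: 0.0
```

Call:
drive_tool([
  {"x": 0,"y": 0,"z": 0,"ax": 0,"ay": 0,"az": 0,"claw": 0},
  {"x": 0,"y": 0,"z": 0,"ax": 0,"ay": 0,"az": 0,"claw": 0},
  {"x": 0,"y": 0,"z": 0,"ax": 0,"ay": 0,"az": 0,"claw": 0},
  {"x": 0,"y": 0,"z": 0,"ax": 0,"ay": 0,"az": 0,"claw": 0},
  {"x": 0,"y": 0,"z": 0,"ax": 0,"ay": 0,"az": 0,"claw": 0},
])

```text
time: 5.68
tool_pos: [0.597, 0.348, 0.0262]
tcp_rot: [[-0.354, 0.935, 0.003], [0.935, 0.354, 0.001], [-0.0, 0.004, -1.0]]
wrist_force: [0.7, -0.5, 6.0]
finger_gap: 0.053
gripper_force: 37.5
```

Call:
drive_tool([
  {"x": 0,"y": 0,"z": -0.05,"ax": 0,"ay": 0,"az": 0,"claw": 0},
  {"x": 0,"y": 0,"z": -0.1,"ax": 0,"ay": 0,"az": 0,"claw": 0},
  {"x": 0,"y": 0,"z": -0.1,"ax": 0,"ay": 0,"az": 0,"claw": 0},
  {"x": 0,"y": 0,"z": -0.03,"ax": 0,"ay": 0,"az": 0,"claw": 0},
  {"x": 0,"y": 0,"z": 0,"ax": 0,"ay": 0,"az": 0,"claw": 0},
])

```text
time: 6.1
tool_pos: [0.5965, 0.3488, 0.0822]
tcp_rot: [[-0.355, 0.935, 0.004], [0.935, 0.355, 0.002], [0.001, 0.004, -1.0]]
wrist_force: [-0.3, 0.2, -1.2]
finger_gap: 0.0527
gripper_force: 37.3
```

Run:
```python
from h import *
go((.584,.206,.08),6); c=snap("wrist","w5")
```

```text
t 6.1 pos [0.5965 0.3488 0.0822] gap 0.0527 q [-0.14  0.68 -0.67  1.56  0.46  1.06 -0.57]
tooly 20.81 shares [-0.645 -0.312  0.009] mm [-129.1  -62.4    1.8] az shares 0.0 tilt z [ 0.0036  0.0024 -1.    ]
per row [-0.1076 -0.052   0.0015]
```

View pics/w5.png

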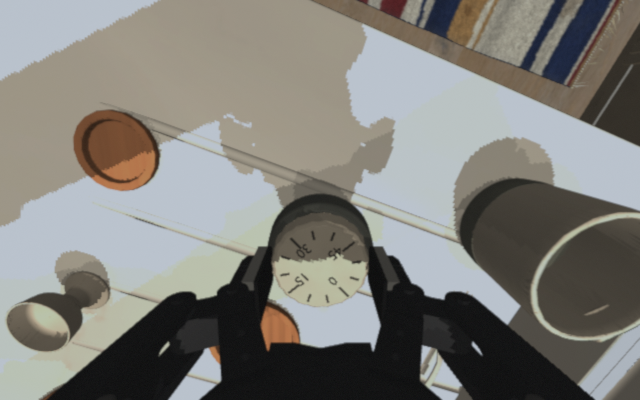

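Run:
```python
from h import *
c=load("w5"); print(onz(c,321,259,.092))
```

```text
[0.59591849 0.35412049 0.092     ]
```

Call:
drive_tool([
  {"x": -0.065,"y": -0.03,"z": 0,"ax": 0,"ay": 0,"az": 0,"claw": 0},
  {"x": -0.13,"y": -0.065,"z": 0,"ax": 0,"ay": 0,"az": 0,"claw": 0},
  {"x": -0.13,"y": -0.065,"z": 0,"ax": 0,"ay": 0,"az": 0,"claw": 0},
  {"x": -0.13,"y": -0.065,"z": 0,"ax": 0,"ay": 0,"az": 0,"claw": 0},
  {"x": -0.12,"y": -0.06,"z": 0,"ax": 0,"ay": 0,"az": 0,"claw": 0},
])

```text
time: 6.57
tool_pos: [0.5815, 0.2158, 0.0778]
tcp_rot: [[-0.354, 0.935, -0.003], [0.935, 0.354, -0.003], [-0.002, -0.004, -1.0]]
wrist_force: [-0.8, -0.1, -1.8]
finger_gap: 0.0529
gripper_force: 37.3
```

Call:
drive_tool([
  {"x": -0.07,"y": -0.03,"z": 0,"ax": 0,"ay": 0,"az": 0,"claw": 0},
  {"x": 0,"y": 0,"z": 0,"ax": 0,"ay": 0,"az": 0,"claw": 0},
  {"x": 0,"y": 0,"z": 0,"ax": 0,"ay": 0,"az": 0,"claw": 0},
])

```text
time: 6.82
tool_pos: [0.5817, 0.2017, 0.0783]
tcp_rot: [[-0.352, 0.936, -0.002], [0.936, 0.352, -0.002], [-0.001, -0.003, -1.0]]
wrist_force: [-0.3, 0.4, -1.6]
finger_gap: 0.0525
gripper_force: 37.3
```

Run:
```python
from h import *
go((.584,.206,.030),4)
```

```text
t 6.82 pos [0.5817 0.2017 0.0783] gap 0.0525 q [ 0.1   0.57 -0.68  1.75  0.43  0.97 -0.39]
tooly 20.62 shares [0.016 0.019 0.242] mm [ 3.3  3.8 48.3] az shares 0.0 tilt z [-0.0024 -0.002  -1.    ]
per row [0.0041 0.0048 0.0604]
```

Run:
```python
from h import *
S=snap("scene","s6");D=snap("side","d6");W=snap("wrist","w6")
f=lambda c,x,y,w,h:cv2.resize(c["image"][y:y+h,x:x+w,::-1],(400,300),interpolation=cv2.INTER_CUBIC)
a=(210,180,100,75);b=(240,185,100,75);e=(240,200,160,120);g=(220,280,160,120)
cv2.imwrite("pics/c6.png",np.vstack([np.hstack([f(S,*a),f(D,*b)]),np.hstack([f(W,*e),f(W,*g)])]))
for p in((.582,.202,.088),(.582,.207,.088),(.582,.202,.052),(.582,.207,.052)):print(p,(proj(S,p)-a[:2])*4,(proj(D,p)-b[:2])*4+[400,0],(proj(W,p)-e[:2])*2.5+[0,300])
```

```text
(0.582, 0.202, 0.088) [168.4161873  126.45974909] [591.30687839 132.56260349] [192.05575112 479.40488337]
(0.582, 0.207, 0.088) [160.19864707 129.1668644 ] [588.03550383 135.39028263] [200.23929738 460.30523525]
(0.582, 0.202, 0.052) [174.63015025 177.0099585 ] [591.5168624  178.82189809] [193.60961922 407.78812445]
(0.582, 0.207, 0.052) [166.59657231 179.7682216 ] [588.28192952 181.76629711] [200.29035415 391.68352631]
```

View pics/c6.png

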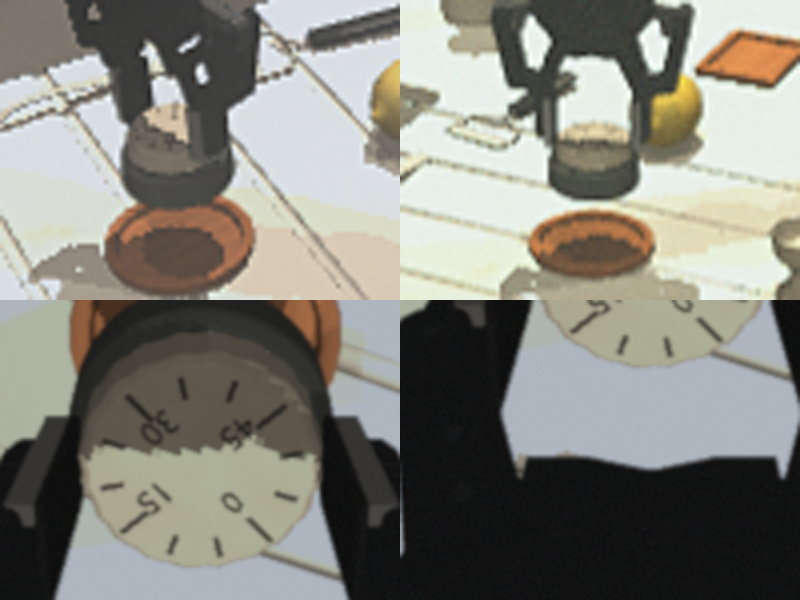

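Timer hangs level; scene/side views show it roughly 3 mm short of the stand centre in y, matching the planned correction.

Call:
drive_tool([
  {"x": 0.014,"y": 0.017,"z": 0.02,"ax": 0,"ay": 0,"az": 0,"claw": 0},
  {"x": 0,"y": 0,"z": 0.06,"ax": 0,"ay": 0,"az": 0,"claw": 0},
  {"x": 0,"y": 0,"z": 0.06,"ax": 0,"ay": 0,"az": 0,"claw": 0},
  {"x": 0,"y": 0,"z": 0.04,"ax": 0,"ay": 0,"az": 0,"claw": 0},
  {"x": 0,"y": 0,"z": 0,"ax": 0,"ay": 0,"az": 0,"claw": 0},
])

```text
time: 7.38
tool_pos: [0.5823, 0.2076, 0.0405]
tcp_rot: [[-0.356, 0.935, -0.005], [0.935, 0.356, -0.002], [-0.0, -0.006, -1.0]]
wrist_force: [-0.2, -0.8, -3.2]
finger_gap: 0.052
gripper_force: 37.3
```

Run:
```python
from h import *
go((.584,.205,.029),4)
```

```text
t 7.38 pos [0.5823 0.2076 0.0405] gap 0.052 q [ 0.07  0.62 -0.66  1.77  0.47  0.92 -0.42]
tooly 20.84 shares [-0.015  0.003  0.057] mm [-3.   0.7 11.5] az shares 0.0 tilt z [-0.0053 -0.0021 -1.    ]
per row [-0.0038  0.0009  0.0144]
```

Call:
drive_tool([
  {"x": 0,"y": 0,"z": 0,"ax": 0,"ay": 0,"az": 0,"claw": 0},
  {"x": 0,"y": 0,"z": 0,"ax": 0,"ay": 0,"az": 0,"claw": 0},
  {"x": 0,"y": 0,"z": 0,"ax": 0,"ay": 0,"az": 0,"claw": 0},
])

```text
time: 7.63
tool_pos: [0.585, 0.2087, 0.0443]
tcp_rot: [[-0.355, 0.935, 0.001], [0.935, 0.355, 0.0], [-0.0, 0.001, -1.0]]
wrist_force: [0.4, -0.5, -1.6]
finger_gap: 0.0527
gripper_force: 37.3
```

Run:
```python
from h import *
go((.584,.205,.029),4)
```

```text
t 7.63 pos [0.585  0.2087 0.0443] gap 0.0527 q [ 0.07  0.62 -0.66  1.76  0.47  0.92 -0.42]
tooly 20.8 shares [-0.016 -0.011  0.076] mm [-3.1 -2.3 15.3] az shares 0.0 tilt z [ 1.e-03  4.e-04 -1.e+00]
per row [-0.0039 -0.0028  0.0191]
```

Call:
drive_tool([
  {"x": -0.016,"y": -0.008,"z": 0.02,"ax": 0,"ay": 0,"az": 0,"claw": 0},
  {"x": 0,"y": 0,"z": 0.03,"ax": 0,"ay": 0,"az": 0,"claw": 0},
  {"x": 0,"y": 0,"z": 0.02,"ax": 0,"ay": 0,"az": 0,"claw": 0},
  {"x": 0,"y": 0,"z": 0,"ax": 0,"ay": 0,"az": 0,"claw": 0},
  {"x": 0,"y": 0,"z": 0,"ax": 0,"ay": 0,"az": 0,"claw": 0},
])

```text
time: 8.05
tool_pos: [0.584, 0.2048, 0.0294]
tcp_rot: [[-0.355, 0.935, -0.0], [0.935, 0.355, -0.0], [0.0, -0.0, -1.0]]
wrist_force: [-0.5, 0.2, -1.3]
finger_gap: 0.053
gripper_force: 38.5
```

Call:
drive_tool([
  {"x": 0,"y": 0,"z": 0,"ax": 0,"ay": 0,"az": 0,"claw": 0},
  {"x": 0,"y": 0,"z": 0,"ax": 0,"ay": 0,"az": 0,"claw": 0},
])

```text
time: 8.22
tool_pos: [0.5842, 0.205, 0.0297]
tcp_rot: [[-0.355, 0.935, 0.0], [0.935, 0.355, 0.0], [0.0, 0.0, -1.0]]
wrist_force: [0.3, -0.1, -1.7]
finger_gap: 0.0528
gripper_force: 38.5
```

Run:
```python
from h import *
go((.584,.205,.029),4)
```

```text
t 8.22 pos [0.5842 0.205  0.0297] gap 0.0528 q [ 0.07  0.64 -0.65  1.77  0.48  0.89 -0.43]
tooly 20.81 shares [ 0.    -0.001  0.003] mm [ 0.1 -0.2  0.7] az shares 0.0 tilt z [ 0.e+00  1.e-04 -1.e+00]
per row [ 0.0001 -0.0002  0.0008]
```

Call:
drive_tool([
  {"x": 0,"y": 0,"z": 0.004,"ax": 0,"ay": 0,"az": 0,"claw": 0},
  {"x": 0,"y": 0,"z": 0,"ax": 0,"ay": 0,"az": 0,"claw": 0},
  {"x": 0,"y": 0,"z": 0,"ax": 0,"ay": 0,"az": 0,"claw": 0.7},
  {"x": 0,"y": 0,"z": 0,"ax": 0,"ay": 0,"az": 0,"claw": 1},
  {"x": 0,"y": 0,"z": 0,"ax": 0,"ay": 0,"az": 0,"claw": 1},
])

```text
time: 8.63
tool_pos: [0.5844, 0.205, 0.0292]
tcp_rot: [[-0.355, 0.935, 0.001], [0.935, 0.355, 0.0], [-0.0, 0.001, -1.0]]
wrist_force: [0.0, 0.7, -0.2]
finger_gap: 0.0849
gripper_force: 0.0
```

Call:
drive_tool([
  {"x": 0,"y": 0,"z": -0.06,"ax": 0,"ay": 0,"az": 0,"claw": 1},
  {"x": 0,"y": 0,"z": -0.14,"ax": 0,"ay": 0,"az": 0,"claw": 1},
  {"x": 0,"y": 0,"z": -0.18,"ax": 0,"ay": 0,"az": 0,"claw": 1},
  {"x": 0,"y": 0,"z": -0.18,"ax": 0,"ay": 0,"az": 0,"claw": 1},
  {"x": 0,"y": 0,"z": -0.1,"ax": 0,"ay": 0,"az": 0,"claw": 1},
])

```text
time: 9.05
tool_pos: [0.5859, 0.2064, 0.1663]
tcp_rot: [[-0.356, 0.935, 0.006], [0.935, 0.356, 0.002], [0.0, 0.006, -1.0]]
wrist_force: [-0.2, 0.3, 0.7]
finger_gap: 0.0854
gripper_force: 0.0
```

Run:
```python
from h import *
go((.44,-.168,.15),12,31.4)
```

```text
t 9.05 pos [0.5859 0.2064 0.1663] gap 0.0854 q [ 0.14  0.48 -0.73  1.67  0.35  1.12 -0.33]
tooly 20.82 shares [-1.49  -1.348  0.073] mm [-298.1 -269.5   14.5] az shares -2.12 tilt z [ 0.006   0.0024 -1.    ]
per row [-0.1242 -0.1123  0.006 ]
```

Call:
drive_tool([
  {"x": -0.06,"y": -0.05,"z": -0.02,"ax": 0,"ay": 0,"az": 0,"claw": 1},
  {"x": -0.12,"y": -0.11,"z": 0,"ax": 0,"ay": 0,"az": 0,"claw": 1},
  {"x": -0.13,"y": -0.12,"z": 0,"ax": 0,"ay": 0,"az": 0,"claw": 1},
  {"x": -0.13,"y": -0.12,"z": 0,"ax": 0,"ay": 0,"az": 0,"claw": 1},
  {"x": -0.13,"y": -0.12,"z": 0,"ax": 0,"ay": 0,"az": 0,"claw": 1},
])

```text
time: 9.47
tool_pos: [0.5269, 0.0604, 0.166]
tcp_rot: [[-0.356, 0.934, 0.001], [0.934, 0.356, -0.0], [-0.001, 0.001, -1.0]]
wrist_force: [1.0, -0.6, 0.2]
finger_gap: 0.0853
gripper_force: 0.0
```

Call:
drive_tool([
  {"x": -0.13,"y": -0.12,"z": 0,"ax": 0,"ay": 0,"az": 0,"claw": 1},
  {"x": -0.13,"y": -0.12,"z": 0,"ax": 0,"ay": 0,"az": 0,"claw": 1},
  {"x": -0.13,"y": -0.12,"z": 0,"ax": 0,"ay": 0,"az": 0,"claw": 1},
  {"x": -0.13,"y": -0.12,"z": 0,"ax": 0,"ay": 0,"az": 0,"claw": 1},
  {"x": -0.13,"y": -0.12,"z": 0,"ax": 0,"ay": 0,"az": 0,"claw": 1},
])

```text
time: 9.88
tool_pos: [0.4608, -0.104, 0.1661]
tcp_rot: [[-0.356, 0.935, 0.002], [0.935, 0.356, -0.001], [-0.001, 0.001, -1.0]]
wrist_force: [0.5, 0.2, 0.0]
finger_gap: 0.0853
gripper_force: 0.0
```

Call:
drive_tool([
  {"x": -0.13,"y": -0.12,"z": 0,"ax": 0,"ay": 0,"az": 0,"claw": 1},
  {"x": -0.06,"y": -0.06,"z": 0,"ax": 0,"ay": 0,"az": 0,"claw": 1},
  {"x": 0,"y": 0,"z": 0,"ax": 0,"ay": 0,"az": -0.7,"claw": 1},
  {"x": 0,"y": 0,"z": 0,"ax": 0,"ay": 0,"az": -0.7,"claw": 1},
  {"x": 0,"y": 0,"z": 0,"ax": 0,"ay": 0,"az": -0.7,"claw": 1},
])

```text
time: 10.3
tool_pos: [0.4413, -0.1514, 0.166]
tcp_rot: [[-0.521, 0.853, 0.001], [0.853, 0.521, -0.001], [-0.001, 0.001, -1.0]]
wrist_force: [0.9, 0.0, 0.2]
finger_gap: 0.0855
gripper_force: 0.0
```

Call:
drive_tool([
  {"x": 0,"y": 0,"z": 0,"ax": 0,"ay": 0,"az": 0,"claw": 1},
  {"x": 0,"y": 0,"z": 0,"ax": 0,"ay": 0,"az": 0,"claw": 1},
  {"x": 0,"y": 0,"z": 0,"ax": 0,"ay": 0,"az": 0,"claw": 1},
  {"x": 0,"y": 0,"z": 0,"ax": 0,"ay": 0,"az": 0,"claw": 1},
])

```text
time: 10.63
tool_pos: [0.4414, -0.1509, 0.1652]
tcp_rot: [[-0.519, 0.855, 0.0], [0.855, 0.519, -0.0], [-0.0, 0.0, -1.0]]
wrist_force: [-0.1, -0.0, -0.4]
finger_gap: 0.0853
gripper_force: 0.0
```

Run:
```python
from h import *
go((.44,-.168,.15),12,31.4);c=snap("wrist","w7")
cv2.imwrite("pics/c7.png",c["image"][:,:,::-1])
print(proj(c,(.44,-.168,.018)))
```

```text
t 10.63 pos [ 0.4414 -0.1509  0.1652] gap 0.0853 q [ 0.85  0.18 -0.67  2.02  0.13  0.98  0.65]
tooly 31.27 shares [-0.069 -0.05   0.076] mm [-13.9 -10.   15.2] az shares -0.03 tilt z [ 3.e-04 -3.e-04 -1.e+00]
per row [-0.0058 -0.0042  0.0064]
[309.65479511 203.93363583]
```

View pics/c7.png

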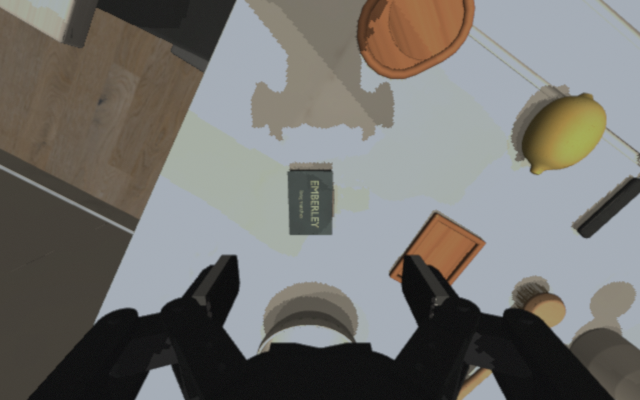

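```bash
sed -i 's/^for n,(k,v,z) in T/if __name__=="__main__":\n  for n,(k,v,z) in T/; ' b.py
python3 - <<'E'
import re
s=open('b.py').read();i=s.index('  for n,(k,v');open('b.py','w').write(s[:i]+"  pass\n")
E
cat > m.py <<'E'
from b import *
c=load("w7");W=load("w3")
a,ct=blob(c,"dark",(310,220));print("tin",cv2.minAreaRect(plane(c,ct,.018)*1000),cv2.boundingRect(ct))
for n,uv,u3 in(("oval",(430,40),(365,222)),("rect",(440,250),(520,178))):
    a,ct=blob(c,"red",uv);b,_=blob(W,"red",u3);print(n,cv2.minAreaRect(plane(c,ct,.009)*1000),tri((c,*a),(W,*b)))
a,ct=blob(c,"yel",(565,130));b,_=blob(W,"yel",(432,128))
print("lemon",a,tri((c,*a),(W,*b)),cv2.fitEllipse(plane(c,ct,.028)*1000),"tips",onz(c,537,170,.028),onz(c,603,98,.028),"w3 tips",onz(W,406,122,.028),onz(W,459,134,.028))
print("bowl",onz(W,600,270,.05))
E
python3 m.py
```

```text
Traceback (most recent call last):
  File "m.py", line 3, in <module>
    a,ct=blob(c,"dark",(310,220));print("tin",cv2.minAreaRect(plane(c,ct,.018)*1000),cv2.boundingRect(ct))
         ~~~~^^^^^^^^^^^^^^^^^^^^
  File "b.py", line 10, in blob
    n,l,s,ce=cv2.connectedComponentsWithStats(mask(c,k)); i=l[uv[1],uv[0]]; assert i>0,(k,uv)
                                                                                   ^^^
AssertionError: ('dark', (310, 220))
```

```bash
sed -i 's/(310,220)/(294,200)/; s/"dark":.*}\[k\]/"dark":(v<100)}[k]/' m.py b.py; python3 m.py
```

```text
tin ((440.20574951171875, -166.21139526367188), (48.009620666503906, 73.80027770996094), 31.18535614013672) (288, 169, 46, 66)
oval ((442.0636901855469, 19.741966247558594), (106.38008117675781, 65.28401184082031), 31.316120147705078) [ 0.4364  0.0296 -0.0032]
rect ((605.2888793945312, -137.72430419921875), (72.72947692871094, 66.65812683105469), 0.9951601028442383) [ 0.6022 -0.135   0.0217]
lemon [563.3639 132.751 ] [0.6101 0.0236 0.0316] ((612.8704833984375, 23.91351890563965), (67.29330444335938, 79.6151351928711), 157.07952880859375) tips [ 0.6167 -0.0148  0.028 ] [0.6206 0.0674 0.028 ] w3 tips [0.6022 0.0591 0.028 ] [ 0.6201 -0.0176  0.028 ]
bowl [ 0.5363 -0.3229  0.05  ]
```

Call:
drive_tool([
  {"x": -0.03,"y": -0.024,"z": 0.06,"ax": 0,"ay": 0,"az": 0,"claw": 1},
  {"x": -0.035,"y": -0.024,"z": 0.15,"ax": 0,"ay": 0,"az": 0,"claw": 1},
  {"x": 0,"y": 0,"z": 0.17,"ax": 0,"ay": 0,"az": 0,"claw": 1},
  {"x": 0,"y": 0,"z": 0.17,"ax": 0,"ay": 0,"az": 0,"claw": 1},
  {"x": 0,"y": 0,"z": 0.1,"ax": 0,"ay": 0,"az": 0,"claw": 1},
])

```text
time: 11.1
tool_pos: [0.4372, -0.1671, 0.0312]
tcp_rot: [[-0.519, 0.855, -0.005], [0.855, 0.519, 0.002], [0.004, -0.003, -1.0]]
wrist_force: [-0.9, 0.4, -0.2]
finger_gap: 0.0852
gripper_force: 0.0
```

Call:
drive_tool([
  {"x": 0,"y": 0,"z": 0,"ax": 0,"ay": 0,"az": 0,"claw": 1},
  {"x": 0,"y": 0,"z": 0,"ax": 0,"ay": 0,"az": 0,"claw": 1},
  {"x": 0,"y": 0,"z": 0,"ax": 0,"ay": 0,"az": 0,"claw": 1},
  {"x": 0,"y": 0,"z": 0,"ax": 0,"ay": 0,"az": 0,"claw": 1},
])

```text
time: 11.43
tool_pos: [0.4413, -0.1677, 0.0364]
tcp_rot: [[-0.519, 0.855, 0.003], [0.855, 0.519, -0.001], [-0.003, 0.002, -1.0]]
wrist_force: [-0.1, 0.4, 0.1]
finger_gap: 0.0852
gripper_force: 0.0
```

Run:
```python
from h import *
go((.44,-.167,.005),12,31.2)
```

```text
t 11.43 pos [ 0.4413 -0.1677  0.0364] gap 0.0852 q [ 0.78  0.39 -0.59  2.12  0.33  0.71  0.51]
tooly 31.29 shares [ 0.007 -0.004  0.157] mm [ 1.3 -0.8 31.4] az shares 0.02 tilt z [ 0.003  -0.0014 -1.    ]
per row [ 0.0006 -0.0003  0.0131]
```

Call:
drive_tool([
  {"x": 0.003,"y": 0,"z": 0.05,"ax": 0,"ay": 0,"az": 0,"claw": 1},
  {"x": 0,"y": 0,"z": 0.07,"ax": 0,"ay": 0,"az": 0,"claw": 1},
  {"x": 0,"y": 0,"z": 0.035,"ax": 0,"ay": 0,"az": 0,"claw": 1},
  {"x": 0,"y": 0,"z": 0,"ax": 0,"ay": 0,"az": 0,"claw": 1},
  {"x": 0,"y": 0,"z": 0,"ax": 0,"ay": 0,"az": 0,"claw": 1},
])

```text
time: 11.85
tool_pos: [0.4394, -0.1666, 0.0039]
tcp_rot: [[-0.52, 0.854, -0.0], [0.854, 0.52, 0.0], [0.0, -0.0, -1.0]]
wrist_force: [-0.1, 0.1, -0.8]
finger_gap: 0.0857
gripper_force: 0.0
```

Call:
drive_tool([
  {"x": 0,"y": 0,"z": 0,"ax": 0,"ay": 0,"az": 0,"claw": 1},
  {"x": 0,"y": 0,"z": 0,"ax": 0,"ay": 0,"az": 0,"claw": 0.4},
  {"x": 0,"y": 0,"z": 0,"ax": 0,"ay": 0,"az": 0,"claw": 0},
  {"x": 0,"y": 0,"z": 0,"ax": 0,"ay": 0,"az": 0,"claw": -0.2},
  {"x": 0,"y": 0,"z": 0,"ax": 0,"ay": 0,"az": 0,"claw": -0.2},
])

```text
time: 12.27
tool_pos: [0.44, -0.1667, 0.0046]
tcp_rot: [[-0.519, 0.854, 0.001], [0.854, 0.519, -0.0], [-0.001, 0.0, -1.0]]
wrist_force: [0.3, -0.4, 2.9]
finger_gap: 0.0466
gripper_force: 35.6
```

Call:
drive_tool([
  {"x": 0,"y": 0,"z": 0,"ax": 0,"ay": 0,"az": 0,"claw": -0.2},
  {"x": 0,"y": 0,"z": 0,"ax": 0,"ay": 0,"az": 0,"claw": -0.2},
])

```text
time: 12.43
tool_pos: [0.44, -0.1667, 0.0046]
tcp_rot: [[-0.519, 0.854, 0.001], [0.854, 0.519, -0.001], [-0.001, 0.0, -1.0]]
wrist_force: [-1.7, 0.1, 5.4]
finger_gap: 0.0467
gripper_force: 35.6
```

Call:
drive_tool([
  {"x": 0,"y": 0,"z": -0.04,"ax": 0,"ay": 0,"az": 0,"claw": -0.2},
  {"x": 0,"y": 0,"z": -0.1,"ax": 0,"ay": 0,"az": 0,"claw": -0.2},
  {"x": 0,"y": 0,"z": -0.12,"ax": 0,"ay": 0,"az": 0,"claw": -0.2},
  {"x": 0,"y": 0,"z": -0.1,"ax": 0,"ay": 0,"az": 0.5,"claw": -0.2},
  {"x": 0,"y": 0,"z": -0.04,"ax": 0,"ay": 0,"az": 0.8,"claw": -0.2},
])

```text
time: 12.85
tool_pos: [0.441, -0.167, 0.0867]
tcp_rot: [[-0.417, 0.909, 0.004], [0.909, 0.417, -0.002], [-0.003, 0.003, -1.0]]
wrist_force: [1.2, -0.5, -0.7]
finger_gap: 0.0466
gripper_force: 36.5
```

Call:
drive_tool([
  {"x": 0,"y": 0,"z": 0,"ax": 0,"ay": 0,"az": 0.9,"claw": -0.2},
  {"x": 0,"y": 0,"z": 0,"ax": 0,"ay": 0,"az": 0.9,"claw": -0.2},
  {"x": 0,"y": 0,"z": 0,"ax": 0,"ay": 0,"az": 0.9,"claw": -0.2},
  {"x": 0,"y": 0,"z": 0,"ax": 0,"ay": 0,"az": 0.9,"claw": -0.2},
  {"x": 0,"y": 0,"z": 0,"ax": 0,"ay": 0,"az": 0.9,"claw": -0.2},
])

```text
time: 13.27
tool_pos: [0.4392, -0.1666, 0.0842]
tcp_rot: [[-0.036, 0.999, -0.0], [0.999, 0.036, -0.0], [-0.0, -0.0, -1.0]]
wrist_force: [0.8, -0.7, -2.1]
finger_gap: 0.0463
gripper_force: 36.5
```

Run:
```python
from h import *
go((.605,-.15,.08),5,1)
```

```text
t 13.27 pos [ 0.4392 -0.1666  0.0842] gap 0.0463 q [ 0.74  0.29 -0.54  2.09  0.21  0.81  0.11]
tooly 2.09 shares [0.053 0.831 0.021] mm [ 10.5 166.3   4.2] az shares 0.22 tilt z [-2.e-04 -0.e+00 -1.e+00]
per row [0.0105 0.1663 0.0042]
```

Call:
drive_tool([
  {"x": 0.005,"y": 0.08,"z": 0,"ax": 0,"ay": 0,"az": 0.1,"claw": -0.2},
  {"x": 0.01,"y": 0.15,"z": 0,"ax": 0,"ay": 0,"az": 0.1,"claw": -0.2},
  {"x": 0.01,"y": 0.17,"z": 0,"ax": 0,"ay": 0,"az": 0,"claw": -0.2},
  {"x": 0.01,"y": 0.17,"z": 0,"ax": 0,"ay": 0,"az": 0,"claw": -0.2},
  {"x": 0.01,"y": 0.15,"z": 0,"ax": 0,"ay": 0,"az": 0,"claw": -0.2},
])

```text
time: 13.68
tool_pos: [0.5849, -0.1536, 0.0842]
tcp_rot: [[-0.023, 1.0, 0.001], [1.0, 0.023, 0.0], [0.0, 0.001, -1.0]]
wrist_force: [0.6, -0.4, -0.0]
finger_gap: 0.0462
gripper_force: 36.5
```

Call:
drive_tool([
  {"x": 0.005,"y": 0.08,"z": 0,"ax": 0,"ay": 0,"az": 0,"claw": -0.2},
  {"x": 0,"y": 0.03,"z": 0,"ax": 0,"ay": 0,"az": 0,"claw": -0.2},
  {"x": 0,"y": 0,"z": 0,"ax": 0,"ay": 0,"az": 0,"claw": -0.2},
  {"x": 0,"y": 0,"z": 0,"ax": 0,"ay": 0,"az": 0,"claw": -0.2},
  {"x": 0,"y": 0,"z": 0,"ax": 0,"ay": 0,"az": 0,"claw": -0.2},
])

```text
time: 14.1
tool_pos: [0.6032, -0.153, 0.0837]
tcp_rot: [[-0.022, 1.0, -0.002], [1.0, 0.022, -0.001], [-0.001, -0.002, -1.0]]
wrist_force: [-0.7, -0.2, -0.8]
finger_gap: 0.0465
gripper_force: 36.5
```

Call:
drive_tool([
  {"x": 0,"y": 0,"z": 0.05,"ax": 0,"ay": 0,"az": 0,"claw": -0.2},
  {"x": 0,"y": 0,"z": 0.1,"ax": 0,"ay": 0,"az": 0,"claw": -0.2},
  {"x": 0,"y": 0,"z": 0.05,"ax": 0,"ay": 0,"az": 0,"claw": -0.2},
  {"x": 0,"y": 0,"z": 0,"ax": 0,"ay": 0,"az": 0,"claw": -0.2},
  {"x": 0,"y": 0,"z": 0,"ax": 0,"ay": 0,"az": 0,"claw": -0.2},
])

```text
time: 14.52
tool_pos: [0.604, -0.1525, 0.0431]
tcp_rot: [[-0.022, 1.0, -0.002], [1.0, 0.022, 0.0], [0.0, -0.002, -1.0]]
wrist_force: [-0.2, -0.1, -1.5]
finger_gap: 0.0465
gripper_force: 36.5
```

Call:
drive_tool([
  {"x": 0,"y": 0,"z": 0,"ax": 0,"ay": 0,"az": 0,"claw": -0.2},
  {"x": 0,"y": 0,"z": 0,"ax": 0,"ay": 0,"az": 0,"claw": -0.2},
  {"x": 0,"y": 0,"z": 0,"ax": 0,"ay": 0,"az": 0,"claw": -0.2},
])

```text
time: 14.77
tool_pos: [0.6059, -0.1524, 0.0449]
tcp_rot: [[-0.023, 1.0, 0.002], [1.0, 0.023, -0.0], [-0.001, 0.002, -1.0]]
wrist_force: [0.3, 0.9, -0.6]
finger_gap: 0.0465
gripper_force: 36.5
```

Run:
```python
from h import *
go((.605,-.15,.0076),5,1)
S=snap("scene","s8");D=snap("side","d8");W=snap("wrist","w8")
f=lambda c,x,y,w,h:cv2.resize(c["image"][y:y+h,x:x+w,::-1],(400,300),interpolation=cv2.INTER_CUBIC)
a=(320,140,100,75);b=(280,150,100,75);e=(200,180,240,180);g=(220,205,100,75)
cv2.imwrite("pics/c8.png",np.vstack([np.hstack([f(S,*a),f(D,*b)]),np.hstack([f(W,*e),f(S,*g)])]))
```

```text
t 14.77 pos [ 0.6059 -0.1524  0.0449] gap 0.0465 q [ 0.54  0.58 -0.48  1.76  0.34  0.88 -0.07]
tooly 1.3 shares [ 0.012 -0.004  0.187] mm [ 2.4 -0.9 37.3] az shares 0.06 tilt z [ 1.6e-03 -5.0e-04 -1.0e+00]
per row [ 0.0024 -0.0009  0.0373]
```

View pics/c8.png

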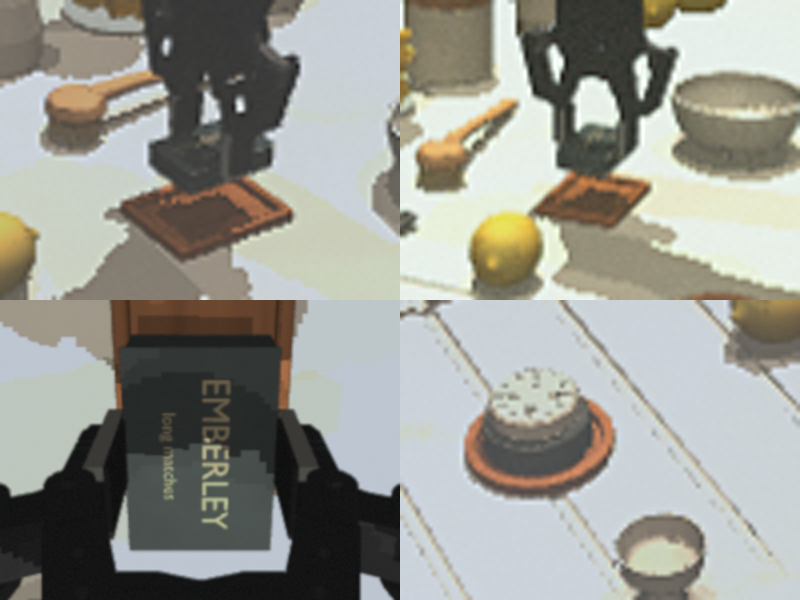

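Run:
```python
from h import *
S=load("s8");D=load("d8");W=load("w8");np.set_printoptions(precision=4,suppress=True)
a=np.array((320,140));b=np.array((280,150));e=np.array((200,180))
s=lambda x,y,z:onz(S,*(a+np.array([x,y])/4),z)
d=lambda x,y,z:onz(D,*(b+np.array([x-400,y])/4),z)
w=lambda x,y,z:onz(W,*(e+np.array([x,y-300])*.6),z)
print("scene tin bl,front",s(152,174,.0403),s(213,192,.0403),"stand base L,F,R",s(122,211,.0),s(187,259,.0),s(292,218,0))
print("side tin front",d(608,178,.0403),"stand F,R,L",d(611,228,0),d(651,186,.009),d(534,212,0))
print("wrist tin top corners",w(120,348,.0583),w(279,348,.0583),w(128,548,.0583),w(272,550,.0583),"stand x edges",w(110,320,.009),w(297,320,.009))
c=np.array([.605,-.150]);print("pred stand corners",[ (proj(S,(c[0]+i*.0365,c[1]+j*.048,.009))-a)*4 for i in(1,-1) for j in(1,-1)])
c=np.array([.6059,-.1524]);print("pred tin corners",[ (proj(S,(c[0]+i*.0245,c[1]+j*.036,.0403))-a)*4 for i in(1,-1) for j in(1,-1)])
```

```text
scene tin bl,front [ 0.6168 -0.1155  0.0403] [ 0.5774 -0.137   0.0403] stand base L,F,R [ 0.6399 -0.1083  0.    ] [ 0.5691 -0.1126  0.    ] [ 0.5716 -0.2032  0.    ]
side tin front [ 0.5758 -0.1151  0.0403] stand F,R,L [ 0.5674 -0.1044  0.    ] [ 0.5619 -0.1845  0.009 ] [ 0.6394 -0.106   0.    ]
wrist tin top corners [ 0.5819 -0.1181  0.0583] [ 0.6284 -0.117   0.0583] [ 0.5826 -0.1894  0.0583] [ 0.6314 -0.1891  0.0583] stand x edges [ 0.5699 -0.1232  0.009 ] [ 0.6439 -0.1215  0.009 ]
pred stand corners [array([113.5531, 201.6602]), array([225.3962, 163.4324]), array([175.2577, 253.0758]), array([290.066 , 211.3426])]
pred tin corners [array([141.6183, 164.5987]), array([226.8946, 136.1456]), array([184.0127, 198.0093]), array([270.8154, 167.808 ])]
```

Call:
drive_tool([
  {"x": -0.005,"y": 0,"z": 0.04,"ax": 0,"ay": 0,"az": 0.06,"claw": -0.2},
  {"x": 0,"y": 0,"z": 0.06,"ax": 0,"ay": 0,"az": 0,"claw": -0.2},
  {"x": 0,"y": 0,"z": 0.05,"ax": 0,"ay": 0,"az": 0,"claw": -0.2},
  {"x": 0,"y": 0,"z": 0.02,"ax": 0,"ay": 0,"az": 0,"claw": -0.2},
  {"x": 0,"y": 0,"z": 0,"ax": 0,"ay": 0,"az": 0,"claw": -0.2},
])

```text
time: 15.33
tool_pos: [0.6041, -0.1532, 0.0084]
tcp_rot: [[-0.018, 1.0, -0.003], [1.0, 0.018, 0.0], [0.0, -0.003, -1.0]]
wrist_force: [1.0, -0.0, -0.8]
finger_gap: 0.0462
gripper_force: 37.3
```

Call:
drive_tool([
  {"x": 0,"y": 0,"z": 0,"ax": 0,"ay": 0,"az": 0,"claw": -0.2},
  {"x": 0,"y": 0,"z": 0,"ax": 0,"ay": 0,"az": 0,"claw": -0.2},
  {"x": 0,"y": 0,"z": 0,"ax": 0,"ay": 0,"az": 0,"claw": -0.2},
])

```text
time: 15.58
tool_pos: [0.6052, -0.1533, 0.0098]
tcp_rot: [[-0.018, 1.0, 0.0], [1.0, 0.018, 0.0], [0.0, 0.0, -1.0]]
wrist_force: [-0.1, 0.4, -1.5]
finger_gap: 0.0465
gripper_force: 37.3
```

Run:
```python
from h import *
go((.606,-.1535,.008),5,1)
```

```text
t 15.58 pos [ 0.6052 -0.1533  0.0098] gap 0.0465 q [ 0.52  0.63 -0.46  1.77  0.36  0.83 -0.1 ]
tooly 1.01 shares [-0.001  0.004  0.009] mm [-0.2  0.8  1.8] az shares 0.0 tilt z [ 0.  0. -1.]
per row [-0.0002  0.0008  0.0018]
```

Call:
drive_tool([
  {"x": 0,"y": 0,"z": 0.008,"ax": 0,"ay": 0,"az": 0,"claw": -0.2},
  {"x": 0,"y": 0,"z": 0,"ax": 0,"ay": 0,"az": 0,"claw": -0.2},
  {"x": 0,"y": 0,"z": 0,"ax": 0,"ay": 0,"az": 0,"claw": -0.2},
  {"x": 0,"y": 0,"z": 0,"ax": 0,"ay": 0,"az": 0,"claw": -0.2},
  {"x": 0,"y": 0,"z": 0,"ax": 0,"ay": 0,"az": 0,"claw": -0.2},
])

```text
time: 16.0
tool_pos: [0.6053, -0.1534, 0.0085]
tcp_rot: [[-0.017, 1.0, 0.0], [1.0, 0.017, -0.0], [-0.0, 0.0, -1.0]]
wrist_force: [0.5, -0.3, -1.1]
finger_gap: 0.0462
gripper_force: 37.3
```

Call:
drive_tool([
  {"x": 0,"y": 0,"z": 0,"ax": 0,"ay": 0,"az": 0,"claw": 0.5},
  {"x": 0,"y": 0,"z": 0,"ax": 0,"ay": 0,"az": 0,"claw": 1},
  {"x": 0,"y": 0,"z": 0,"ax": 0,"ay": 0,"az": 0,"claw": 1},
  {"x": 0,"y": 0,"z": 0,"ax": 0,"ay": 0,"az": 0,"claw": 1},
  {"x": 0,"y": 0,"z": -0.04,"ax": 0,"ay": 0,"az": 0,"claw": 1},
])

```text
time: 16.42
tool_pos: [0.604, -0.1532, 0.0153]
tcp_rot: [[-0.018, 1.0, -0.003], [1.0, 0.018, 0.001], [0.001, -0.003, -1.0]]
wrist_force: [-0.2, -0.4, -0.0]
finger_gap: 0.0853
gripper_force: 0.0
```

Call:
drive_tool([
  {"x": 0,"y": 0,"z": -0.12,"ax": 0,"ay": 0,"az": 0,"claw": 1},
  {"x": 0,"y": 0,"z": -0.18,"ax": 0,"ay": 0,"az": 0,"claw": 1},
  {"x": 0,"y": 0,"z": -0.18,"ax": 0,"ay": 0,"az": 0,"claw": 1},
  {"x": 0,"y": 0,"z": -0.18,"ax": 0,"ay": 0,"az": 0,"claw": 1},
  {"x": 0,"y": 0,"z": -0.08,"ax": 0,"ay": 0,"az": 0,"claw": 1},
])

```text
time: 16.83
tool_pos: [0.608, -0.1533, 0.1705]
tcp_rot: [[-0.018, 1.0, 0.008], [1.0, 0.018, -0.002], [-0.002, 0.008, -1.0]]
wrist_force: [1.0, -0.2, -0.4]
finger_gap: 0.0856
gripper_force: 0.0
```

Run:
```python
from h import *
go((.424,.20,.16),12)
S=snap("scene","s9");D=snap("side","d9");W=snap("wrist","w9")
```

```text
t 16.83 pos [ 0.608  -0.1533  0.1705] gap 0.0856 q [ 0.58  0.44 -0.53  1.66  0.25  1.1  -0.01]
tooly 1.02 shares [ 1.783 -0.889  0.042] mm [ 356.5 -177.8    8.3] az shares 0.0 tilt z [ 0.0082 -0.0019 -1.    ]
per row [ 0.1486 -0.0741  0.0035]
```

Call:
drive_tool([
  {"x": 0.07,"y": -0.035,"z": 0,"ax": 0,"ay": 0,"az": 0,"claw": 1},
  {"x": 0.13,"y": -0.065,"z": 0,"ax": 0,"ay": 0,"az": 0,"claw": 1},
  {"x": 0.16,"y": -0.08,"z": 0,"ax": 0,"ay": 0,"az": 0,"claw": 1},
  {"x": 0.16,"y": -0.08,"z": 0,"ax": 0,"ay": 0,"az": 0,"claw": 1},
  {"x": 0.16,"y": -0.08,"z": 0,"ax": 0,"ay": 0,"az": 0,"claw": 1},
])

```text
time: 17.4
tool_pos: [0.5326, -0.0176, 0.1627]
tcp_rot: [[-0.017, 1.0, -0.003], [1.0, 0.017, 0.0], [0.0, -0.003, -1.0]]
wrist_force: [-0.1, 0.0, 0.4]
finger_gap: 0.0854
gripper_force: 0.0
```

Call:
drive_tool([
  {"x": 0.16,"y": -0.08,"z": 0,"ax": 0,"ay": 0,"az": 0,"claw": 1},
  {"x": 0.16,"y": -0.08,"z": 0,"ax": 0,"ay": 0,"az": 0,"claw": 1},
  {"x": 0.16,"y": -0.08,"z": 0,"ax": 0,"ay": 0,"az": 0,"claw": 1},
  {"x": 0.16,"y": -0.08,"z": 0,"ax": 0,"ay": 0,"az": 0,"claw": 1},
  {"x": 0.16,"y": -0.08,"z": 0,"ax": 0,"ay": 0,"az": 0,"claw": 1},
])

```text
time: 17.82
tool_pos: [0.4498, 0.1407, 0.1631]
tcp_rot: [[-0.017, 1.0, -0.003], [1.0, 0.017, -0.001], [-0.001, -0.003, -1.0]]
wrist_force: [0.5, 0.6, 0.6]
finger_gap: 0.0854
gripper_force: 0.0
```

Call:
drive_tool([
  {"x": 0.16,"y": -0.08,"z": 0,"ax": 0,"ay": 0,"az": 0,"claw": 1},
  {"x": 0.1,"y": -0.05,"z": 0,"ax": 0,"ay": 0,"az": 0,"claw": 1},
  {"x": 0.04,"y": -0.02,"z": 0,"ax": 0,"ay": 0,"az": 0,"claw": 1},
  {"x": 0,"y": 0,"z": 0,"ax": 0,"ay": 0,"az": 0,"claw": 1},
  {"x": 0,"y": 0,"z": 0,"ax": 0,"ay": 0,"az": 0,"claw": 1},
])

```text
time: 18.23
tool_pos: [0.421, 0.1983, 0.1636]
tcp_rot: [[-0.017, 1.0, -0.001], [1.0, 0.017, -0.001], [-0.001, -0.001, -1.0]]
wrist_force: [0.3, -0.4, 0.7]
finger_gap: 0.0855
gripper_force: 0.0
```

Call:
drive_tool([
  {"x": 0,"y": 0,"z": 0,"ax": 0,"ay": 0,"az": 0,"claw": 1},
  {"x": 0,"y": 0,"z": 0,"ax": 0,"ay": 0,"az": 0,"claw": 1},
  {"x": 0,"y": 0,"z": 0,"ax": 0,"ay": 0,"az": 0,"claw": 1},
])

```text
time: 18.48
tool_pos: [0.4217, 0.198, 0.1641]
tcp_rot: [[-0.015, 1.0, -0.0], [1.0, 0.015, -0.001], [-0.001, -0.0, -1.0]]
wrist_force: [-0.0, 0.1, -0.2]
finger_gap: 0.0853
gripper_force: 0.0
```

Run:
```python
from b import *
go((.4245,.2016,.033),5)
W=snap("wrist","w10")
try:
    c=load("w9");m=mask(c,"dark");n,l,s,ce=cv2.connectedComponentsWithStats(m);u=proj(c,(.605,-.153,.021)).astype(int);print("tin px",u)
    h=np.zeros_like(m)
    a,ct=blob(c,"dark",(u[0]-18,u[1]));r=cv2.minAreaRect(plane(c,ct,.021)*1000);print(r,cv2.boundingRect(ct))
except Exception as e: print(e)
cups=cv2.cvtColor(W["image"],cv2.COLOR_RGB2BGR);u=proj(W,(.4245,.2016,.05)).astype(int);v=proj(c,(.605,-.153,.021)).astype(int)
print(u,v)
f=lambda c,u:(lambda x,y:(print(x,y),cv2.resize(c["image"][y:y+120,x:x+160,::-1],(400,300),interpolation=cv2.INTER_CUBIC))[1])(max(0,min(480,u[0]-80)),max(0,min(280,u[1]-60)))
S=load("s9");s=proj(S,(.605,-.15,.01)).astype(int);t=proj(W,(.433,.3415,.009)).astype(int)
cv2.imwrite("pics/c10.png",np.vstack([np.hstack([f(W,u),f(c,v)]),np.hstack([f(S,s),f(W,t)])]))
```

```text
t 18.48 pos [0.4217 0.198  0.1641] gap 0.0853 q [ 0.16  0.19 -0.76  2.02  0.16  0.99 -0.67]
tooly 0.83 shares [0.018 0.015 0.656] mm [  3.6   2.9 131.1] az shares 0.0 tilt z [-0.0004 -0.0005 -1.    ]
per row [0.0036 0.0029 0.1311]
tin px [315 190]
((607.210205078125, -146.1771240234375), (60.25822067260742, 87.55219268798828), 0.9755809903144836) (288, 143, 60, 81)
[322 197] [315 190]
242 137
235 130
290 131
253 0
```

View pics/c10.png

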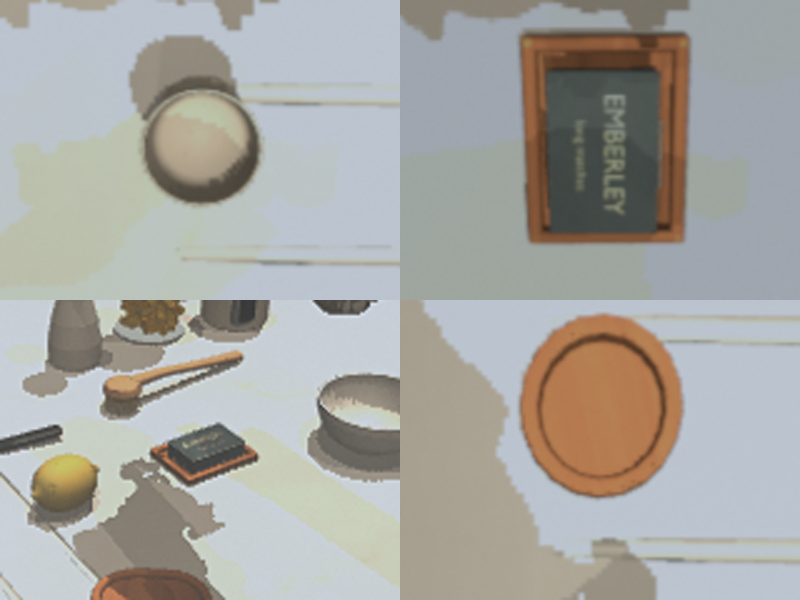

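Run:
```python
from h import *
W=load("w10");W3=load("w3");np.set_printoptions(precision=4,suppress=True)
print("cup",onz(W,322.4,195.4,.05),tri((W,322.4,195.4),(W3,262.4,194)),"stand",onz(W,333.8,42,.009))
go((.4245,.2016,.034),5)
```

```text
cup [0.4243 0.2036 0.05  ] [0.4242 0.2021 0.0455] stand [0.433  0.3425 0.009 ]
t 18.53 pos [0.4216 0.1983 0.1642] gap 0.0853 q [ 0.16  0.19 -0.76  2.02  0.16  0.99 -0.67]
tooly 0.86 shares [0.016 0.015 0.651] mm [  3.3   3.  130.2] az shares 0.0 tilt z [-0.0002 -0.0003 -1.    ]
per row [0.0033 0.003  0.1302]
```

Call:
drive_tool([
  {"x": 0.02,"y": 0.014,"z": 0.06,"ax": 0,"ay": 0,"az": 0,"claw": 1},
  {"x": 0,"y": 0,"z": 0.14,"ax": 0,"ay": 0,"az": 0,"claw": 1},
  {"x": 0,"y": 0,"z": 0.14,"ax": 0,"ay": 0,"az": 0,"claw": 1},
  {"x": 0,"y": 0,"z": 0.14,"ax": 0,"ay": 0,"az": 0,"claw": 1},
  {"x": 0,"y": 0,"z": 0.11,"ax": 0,"ay": 0,"az": 0,"claw": 1},
], newtons=25)

```text
time: 18.95
tool_pos: [0.4234, 0.2025, 0.0445]
tcp_rot: [[-0.016, 1.0, -0.001], [1.0, 0.016, -0.001], [-0.001, -0.001, -1.0]]
wrist_force: [0.1, -0.8, 0.9]
finger_gap: 0.0856
gripper_force: 0.0
```

Call:
drive_tool([
  {"x": 0,"y": 0,"z": 0.05,"ax": 0,"ay": 0,"az": 0,"claw": 1},
  {"x": 0,"y": 0,"z": 0,"ax": 0,"ay": 0,"az": 0,"claw": 1},
  {"x": 0,"y": 0,"z": 0,"ax": 0,"ay": 0,"az": 0,"claw": 1},
  {"x": 0,"y": 0,"z": 0,"ax": 0,"ay": 0,"az": 0,"claw": 1},
  {"x": 0,"y": 0,"z": 0,"ax": 0,"ay": 0,"az": 0,"claw": 1},
])

```text
time: 19.37
tool_pos: [0.4251, 0.2041, 0.0378]
tcp_rot: [[-0.017, 1.0, 0.003], [1.0, 0.017, 0.001], [0.001, 0.003, -1.0]]
wrist_force: [-0.2, -0.5, 0.0]
finger_gap: 0.0851
gripper_force: 0.0
```

Run:
```python
from h import *
go((.4243,.2025,.034),5)
```

```text
t 19.37 pos [0.4251 0.2041 0.0378] gap 0.0851 q [ 0.03  0.4  -0.68  2.12  0.38  0.73 -0.87]
tooly 0.98 shares [-0.008 -0.004  0.019] mm [-1.6 -0.8  3.8] az shares 0.0 tilt z [ 3.e-03  9.e-04 -1.e+00]
per row [-0.0016 -0.0008  0.0038]
```

Call:
drive_tool([
  {"x": -0.007,"y": 0,"z": 0.018,"ax": 0,"ay": 0,"az": 0,"claw": 1},
  {"x": 0,"y": 0,"z": 0,"ax": 0,"ay": 0,"az": 0,"claw": 0.5},
  {"x": 0,"y": 0,"z": 0,"ax": 0,"ay": 0,"az": 0,"claw": 0.2},
  {"x": 0,"y": 0,"z": 0,"ax": 0,"ay": 0,"az": 0,"claw": 0},
  {"x": 0,"y": 0,"z": 0,"ax": 0,"ay": 0,"az": 0,"claw": -0.2},
])

```text
time: 19.78
tool_pos: [0.424, 0.2022, 0.0332]
tcp_rot: [[-0.017, 1.0, 0.001], [1.0, 0.017, -0.0], [-0.0, 0.001, -1.0]]
wrist_force: [-0.3, 0.5, 4.5]
finger_gap: 0.0441
gripper_force: 24.9
```

Call:
drive_tool([
  {"x": 0,"y": 0,"z": 0,"ax": 0,"ay": 0,"az": 0,"claw": -0.2},
  {"x": 0,"y": 0,"z": 0,"ax": 0,"ay": 0,"az": 0,"claw": -0.2},
  {"x": 0,"y": 0,"z": 0,"ax": 0,"ay": 0,"az": 0,"claw": -0.2},
])

```text
time: 20.03
tool_pos: [0.424, 0.2022, 0.0332]
tcp_rot: [[-0.018, 1.0, 0.0], [1.0, 0.018, -0.0], [-0.0, 0.0, -1.0]]
wrist_force: [-1.8, -0.9, 5.2]
finger_gap: 0.0438
gripper_force: 25.2
```

Call:
drive_tool([
  {"x": 0,"y": 0,"z": -0.03,"ax": 0,"ay": 0,"az": 0,"claw": -0.2},
  {"x": 0,"y": 0,"z": -0.07,"ax": 0,"ay": 0,"az": 0,"claw": -0.2},
  {"x": 0,"y": 0,"z": -0.07,"ax": 0,"ay": 0,"az": 0,"claw": -0.2},
  {"x": 0,"y": 0,"z": -0.03,"ax": 0,"ay": 0,"az": 0,"claw": -0.2},
  {"x": 0,"y": 0,"z": 0,"ax": 0,"ay": 0,"az": 0,"claw": -0.2},
])

```text
time: 20.45
tool_pos: [0.4247, 0.2026, 0.0739]
tcp_rot: [[-0.017, 1.0, 0.003], [1.0, 0.017, 0.001], [0.001, 0.003, -1.0]]
wrist_force: [-0.4, 0.9, -1.5]
finger_gap: 0.0438
gripper_force: 25.8
```

Run:
```python
from h import *
go((.433,.342,.077),5); snap("wrist","w11")
```

```text
t 20.45 pos [0.4247 0.2026 0.0739] gap 0.0438 q [ 0.08  0.34 -0.72  2.1   0.31  0.8  -0.81]
tooly 0.99 shares [ 0.696  0.054 -0.015] mm [139.2  10.7  -2.9] az shares 0.0 tilt z [ 2.7e-03  9.0e-04 -1.0e+00]
per row [ 0.1392  0.0107 -0.0029]
```

Call:
drive_tool([
  {"x": 0.06,"y": 0.005,"z": 0,"ax": 0,"ay": 0,"az": 0,"claw": -0.2},
  {"x": 0.12,"y": 0.01,"z": 0,"ax": 0,"ay": 0,"az": 0,"claw": -0.2},
  {"x": 0.15,"y": 0.01,"z": 0,"ax": 0,"ay": 0,"az": 0,"claw": -0.2},
  {"x": 0.15,"y": 0.01,"z": 0,"ax": 0,"ay": 0,"az": 0,"claw": -0.2},
  {"x": 0.12,"y": 0.01,"z": 0,"ax": 0,"ay": 0,"az": 0,"claw": -0.2},
])

```text
time: 20.92
tool_pos: [0.43, 0.3241, 0.0718]
tcp_rot: [[-0.018, 1.0, -0.001], [1.0, 0.018, 0.0], [0.0, -0.001, -1.0]]
wrist_force: [-0.6, -0.0, -0.9]
finger_gap: 0.0439
gripper_force: 25.8
```

Call:
drive_tool([
  {"x": 0.07,"y": 0.005,"z": 0,"ax": 0,"ay": 0,"az": 0,"claw": -0.2},
  {"x": 0.025,"y": 0.004,"z": 0.02,"ax": 0,"ay": 0,"az": 0,"claw": -0.2},
  {"x": 0,"y": 0,"z": 0.04,"ax": 0,"ay": 0,"az": 0,"claw": -0.2},
  {"x": 0,"y": 0,"z": 0.02,"ax": 0,"ay": 0,"az": 0,"claw": -0.2},
  {"x": 0,"y": 0,"z": 0,"ax": 0,"ay": 0,"az": 0,"claw": -0.2},
])

```text
time: 21.33
tool_pos: [0.4313, 0.3383, 0.0545]
tcp_rot: [[-0.016, 1.0, -0.003], [1.0, 0.016, -0.004], [-0.004, -0.003, -1.0]]
wrist_force: [-0.4, -0.3, -0.6]
finger_gap: 0.0441
gripper_force: 25.8
```

Call:
drive_tool([
  {"x": 0,"y": 0,"z": 0,"ax": 0,"ay": 0,"az": 0,"claw": -0.2},
  {"x": 0,"y": 0,"z": 0,"ax": 0,"ay": 0,"az": 0,"claw": -0.2},
  {"x": 0,"y": 0,"z": 0,"ax": 0,"ay": 0,"az": 0,"claw": -0.2},
  {"x": 0,"y": 0,"z": 0,"ax": 0,"ay": 0,"az": 0,"claw": -0.2},
])

```text
time: 21.67
tool_pos: [0.4325, 0.341, 0.0571]
tcp_rot: [[-0.017, 1.0, 0.001], [1.0, 0.017, -0.0], [-0.0, 0.001, -1.0]]
wrist_force: [0.5, -0.3, -0.5]
finger_gap: 0.0438
gripper_force: 25.8
```

Run:
```python
from h import *
go((.433,.342,.0365),5)
S=snap("scene","s12");D=snap("side","d12")
for c in(S,D):
    for y in(.333,.342):
        p=proj(c,(.433,y,.009));print(p)
# foot outline/stand numeric: print hue map
```

```text
t 21.67 pos [0.4325 0.341  0.0571] gap 0.0438 q [-0.2   0.5  -0.69  1.93  0.41  0.86 -1.09]
tooly 0.96 shares [0.005 0.002 0.103] mm [ 1.   0.5 20.6] az shares 0.0 tilt z [ 7.e-04 -0.e+00 -1.e+00]
per row [0.001  0.0005 0.0206]
[224.45420622 301.68468532]
[220.10701926 303.47795228]
[317.60159277 278.60364321]
[316.15242821 280.41473622]
```

Call:
drive_tool([
  {"x": 0.003,"y": 0,"z": 0.03,"ax": 0,"ay": 0,"az": 0,"claw": -0.2},
  {"x": 0,"y": 0,"z": 0.04,"ax": 0,"ay": 0,"az": 0,"claw": -0.2},
  {"x": 0,"y": 0,"z": 0.025,"ax": 0,"ay": 0,"az": 0,"claw": -0.2},
  {"x": 0,"y": 0,"z": 0,"ax": 0,"ay": 0,"az": 0,"claw": -0.2},
  {"x": 0,"y": 0,"z": 0,"ax": 0,"ay": 0,"az": 0,"claw": -0.2},
])

```text
time: 22.18
tool_pos: [0.4317, 0.3417, 0.0371]
tcp_rot: [[-0.018, 1.0, -0.001], [1.0, 0.018, -0.001], [-0.001, -0.001, -1.0]]
wrist_force: [-0.1, 0.2, -1.3]
finger_gap: 0.0435
gripper_force: 25.8
```

Call:
drive_tool([
  {"x": 0,"y": 0,"z": 0,"ax": 0,"ay": 0,"az": 0,"claw": -0.2},
  {"x": 0,"y": 0,"z": 0,"ax": 0,"ay": 0,"az": 0,"claw": -0.2},
  {"x": 0,"y": 0,"z": 0,"ax": 0,"ay": 0,"az": 0,"claw": -0.2},
])

```text
time: 22.43
tool_pos: [0.4322, 0.3419, 0.0378]
tcp_rot: [[-0.017, 1.0, 0.0], [1.0, 0.017, -0.0], [-0.0, 0.0, -1.0]]
wrist_force: [0.3, -0.5, -1.7]
finger_gap: 0.0439
gripper_force: 25.8
```

Call:
drive_tool([
  {"x": 0.002,"y": 0.003,"z": 0.007,"ax": 0,"ay": 0,"az": 0,"claw": -0.2},
  {"x": 0,"y": 0,"z": 0,"ax": 0,"ay": 0,"az": 0,"claw": -0.2},
  {"x": 0,"y": 0,"z": 0,"ax": 0,"ay": 0,"az": 0,"claw": -0.2},
  {"x": 0,"y": 0,"z": 0,"ax": 0,"ay": 0,"az": 0,"claw": -0.2},
  {"x": 0,"y": 0,"z": 0,"ax": 0,"ay": 0,"az": 0,"claw": -0.2},
])

```text
time: 22.85
tool_pos: [0.4327, 0.3423, 0.0364]
tcp_rot: [[-0.017, 1.0, 0.0], [1.0, 0.017, -0.0], [-0.0, 0.0, -1.0]]
wrist_force: [0.1, 0.5, -0.6]
finger_gap: 0.0438
gripper_force: 25.8
```

Call:
drive_tool([
  {"x": 0,"y": 0,"z": 0,"ax": 0,"ay": 0,"az": 0,"claw": 0.3},
  {"x": 0,"y": 0,"z": 0,"ax": 0,"ay": 0,"az": 0,"claw": 1},
  {"x": 0,"y": 0,"z": 0,"ax": 0,"ay": 0,"az": 0,"claw": 1},
  {"x": 0,"y": 0,"z": 0,"ax": 0,"ay": 0,"az": 0,"claw": 1},
  {"x": 0,"y": 0,"z": -0.05,"ax": 0,"ay": 0,"az": 0,"claw": 1},
])

```text
time: 23.27
tool_pos: [0.4317, 0.3413, 0.0452]
tcp_rot: [[-0.018, 1.0, -0.003], [1.0, 0.018, -0.002], [-0.002, -0.003, -1.0]]
wrist_force: [0.8, -0.0, -0.4]
finger_gap: 0.0853
gripper_force: 0.0
```

Call:
drive_tool([
  {"x": 0,"y": 0,"z": -0.12,"ax": 0,"ay": 0,"az": 0,"claw": 1},
  {"x": 0,"y": 0,"z": -0.16,"ax": 0,"ay": 0,"az": 0,"claw": 1},
  {"x": 0,"y": 0,"z": -0.16,"ax": 0,"ay": 0,"az": 0,"claw": 1},
  {"x": 0,"y": 0,"z": -0.16,"ax": 0,"ay": 0,"az": 0,"claw": 1},
  {"x": 0,"y": 0,"z": -0.08,"ax": 0,"ay": 0,"az": 0,"claw": 1},
])

```text
time: 23.68
tool_pos: [0.4339, 0.3442, 0.1872]
tcp_rot: [[-0.018, 1.0, 0.005], [1.0, 0.018, 0.004], [0.004, 0.005, -1.0]]
wrist_force: [0.4, 0.6, 0.3]
finger_gap: 0.0855
gripper_force: 0.0
```

Run:
```python
from h import *
go((.59,-.01,.19),12)
snap("wrist","w13")
```

```text
t 23.68 pos [0.4339 0.3442 0.1872] gap 0.0855 q [-0.12  0.34 -0.77  1.81  0.27  1.09 -0.97]
tooly 1.03 shares [-1.785  0.749 -0.017] mm [-356.9  149.8   -3.3] az shares 0.0 tilt z [ 0.0052  0.0037 -1.    ]
per row [-0.1487  0.0624 -0.0014]
```

Call:
drive_tool([
  {"x": -0.07,"y": 0.04,"z": 0,"ax": 0,"ay": 0,"az": 0,"claw": 1},
  {"x": -0.13,"y": 0.07,"z": 0,"ax": 0,"ay": 0,"az": 0,"claw": 1},
  {"x": -0.15,"y": 0.08,"z": 0,"ax": 0,"ay": 0,"az": 0,"claw": 1},
  {"x": -0.15,"y": 0.08,"z": 0,"ax": 0,"ay": 0,"az": 0,"claw": 1},
  {"x": -0.15,"y": 0.08,"z": 0,"ax": 0,"ay": 0,"az": 0,"claw": 1},
])

```text
time: 24.15
tool_pos: [0.5053, 0.2123, 0.1828]
tcp_rot: [[-0.018, 1.0, 0.0], [1.0, 0.018, -0.0], [-0.0, 0.0, -1.0]]
wrist_force: [0.7, 0.3, 0.4]
finger_gap: 0.0854
gripper_force: 0.0
```

Call:
drive_tool([
  {"x": -0.15,"y": 0.08,"z": 0,"ax": 0,"ay": 0,"az": 0,"claw": 1},
  {"x": -0.15,"y": 0.08,"z": 0,"ax": 0,"ay": 0,"az": 0,"claw": 1},
  {"x": -0.15,"y": 0.08,"z": 0,"ax": 0,"ay": 0,"az": 0,"claw": 1},
  {"x": -0.15,"y": 0.08,"z": 0,"ax": 0,"ay": 0,"az": 0,"claw": 1},
  {"x": -0.15,"y": 0.08,"z": 0,"ax": 0,"ay": 0,"az": 0,"claw": 1},
])

```text
time: 24.57
tool_pos: [0.588, 0.0634, 0.1828]
tcp_rot: [[-0.018, 1.0, 0.0], [1.0, 0.018, -0.0], [-0.0, 0.0, -1.0]]
wrist_force: [-0.3, 1.0, -0.4]
finger_gap: 0.0858
gripper_force: 0.0
```

Call:
drive_tool([
  {"x": -0.15,"y": 0.07,"z": 0,"ax": 0,"ay": 0,"az": 0,"claw": 1},
  {"x": -0.08,"y": 0.04,"z": 0,"ax": 0,"ay": 0,"az": 0,"claw": 1},
  {"x": 0,"y": 0,"z": 0,"ax": 0,"ay": 0,"az": 0,"claw": 1},
  {"x": 0,"y": 0,"z": 0,"ax": 0,"ay": 0,"az": 0,"claw": 1},
  {"x": 0,"y": 0,"z": 0,"ax": 0,"ay": 0,"az": 0,"claw": 1},
])

```text
time: 24.98
tool_pos: [0.6098, 0.0209, 0.1825]
tcp_rot: [[-0.019, 1.0, -0.0], [1.0, 0.019, 0.001], [0.001, -0.0, -1.0]]
wrist_force: [-0.0, 0.0, -0.2]
finger_gap: 0.0851
gripper_force: 0.0
```

Call:
drive_tool([
  {"x": 0,"y": 0,"z": 0,"ax": 0,"ay": 0,"az": 0,"claw": 1},
  {"x": 0,"y": 0,"z": 0,"ax": 0,"ay": 0,"az": 0,"claw": 1},
  {"x": 0,"y": 0,"z": 0,"ax": 0,"ay": 0,"az": 0,"claw": 1},
])

```text
time: 25.23
tool_pos: [0.6101, 0.0207, 0.1826]
tcp_rot: [[-0.02, 1.0, 0.0], [1.0, 0.02, 0.0], [0.0, 0.0, -1.0]]
wrist_force: [0.7, 0.1, 0.0]
finger_gap: 0.0855
gripper_force: 0.0
```

```bash
cat > l.py <<'E'
from b import *
import sys
f=sys.argv[1]; c=snap("wrist",f); W=load("w3")
u=proj(c,(.611,.022,.028)).astype(int)
a,ct=blob(c,"yel",tuple(u)); m=np.zeros((400,640),np.uint8);cv2.drawContours(m,[ct.reshape(-1,1,2)],-1,1,-1)
ys,xs=np.nonzero(m);P=np.c_[xs,ys].astype(np.float32)
mean,ev,val=cv2.PCACompute2(P,None)
p=plane(c,P[::7],.028).astype(np.float32);mn,e2,v2=cv2.PCACompute2(p,None)
print("px",u,a,"bbox",cv2.boundingRect(ct),"pca ang px",np.degrees(np.arctan2(ev[0,1],ev[0,0])),np.sqrt(val.ravel())*4)
print("plane",mn,"long axis deg",np.degrees(np.arctan2(e2[0,1],e2[0,0])),np.sqrt(v2.ravel())*4000,cv2.minAreaRect(plane(c,ct,.028)*1000))
b,_=blob(W,"yel",(432,128));print("tri",tri((c,*a),(W,*b)))
go((mn[0,0],mn[0,1],.03),8)
E
python3 l.py w14
```

```text
px [320 189] [319.6584 187.7943] bbox (294, 152, 52, 73) pca ang px 81.83256 [67.7889 50.6318]
plane [[0.61   0.0232]] long axis deg 100.16156 [76.6549 55.3061] ((610.1452026367188, 22.3458194732666), (64.02693176269531, 66.53877258300781), 48.34780502319336)
tri [0.6098 0.026  0.0384]
t 25.28 pos [0.6101 0.0204 0.1826] gap 0.0855 q [ 0.37  0.42 -0.62  1.68  0.27  1.13 -0.31]
tooly 1.1 shares [ 0.014 -0.     0.763] mm [  2.8  -0.  152.6] az shares 0.0 tilt z [ 0.0001 -0.     -1.    ]
per row [ 0.0018 -0.      0.0953]
```

Run:
```python
from h import *
W=load("w3");c=load("w14")
print(onz(W,465,33,.01),onz(W,510,70,.01),onz(W,430,35,.01))
```

```text
[0.73756492 0.04088592 0.01      ] [ 0.72605884 -0.04147461  0.01      ] [0.71554163 0.08223666 0.01      ]
```

Call:
drive_tool([
  {"x": 0.005,"y": 0,"z": 0.06,"ax": 0,"ay": 0,"az": -0.6,"claw": 1},
  {"x": 0.005,"y": 0,"z": 0.1,"ax": 0,"ay": 0,"az": -0.6,"claw": 1},
  {"x": 0,"y": 0,"z": 0.14,"ax": 0,"ay": 0,"az": -0.6,"claw": 1},
  {"x": 0,"y": 0,"z": 0.1,"ax": 0,"ay": 0,"az": 0,"claw": 1},
  {"x": 0,"y": 0,"z": 0.05,"ax": 0,"ay": 0,"az": 0,"claw": 1},
])

```text
time: 25.7
tool_pos: [0.6083, 0.0213, 0.0896]
tcp_rot: [[-0.174, 0.985, -0.004], [0.985, 0.174, -0.0], [0.0, -0.004, -1.0]]
wrist_force: [0.6, 0.4, 0.4]
finger_gap: 0.0851
gripper_force: 0.0
```

Call:
drive_tool([
  {"x": 0,"y": 0,"z": 0,"ax": 0,"ay": 0,"az": 0,"claw": 1},
  {"x": 0,"y": 0,"z": 0,"ax": 0,"ay": 0,"az": 0,"claw": 1},
  {"x": 0,"y": 0,"z": 0,"ax": 0,"ay": 0,"az": 0,"claw": 1},
  {"x": 0,"y": 0,"z": 0,"ax": 0,"ay": 0,"az": 0,"claw": 1},
])

```text
time: 26.03
tool_pos: [0.6116, 0.0217, 0.0941]
tcp_rot: [[-0.174, 0.985, 0.003], [0.985, 0.174, -0.0], [-0.001, 0.003, -1.0]]
wrist_force: [0.0, -0.9, 0.6]
finger_gap: 0.0855
gripper_force: 0.0
```

```bash
python3 l.py w15; python3 -c "
from h import *
go((.610,.0225,.007),5,10.3)"
```

```text
px [318 217] [317.3692 216.1828] bbox (283, 168, 70, 99) pca ang px 91.26849 [92.5212 70.6574]
plane [[0.6098 0.0228]] long axis deg 99.087875 [78.2747 56.0639] ((610.39599609375, 21.585289001464844), (64.6856689453125, 69.2713851928711), 45.82707595825195)
tri [0.6094 0.0271 0.0403]
t 26.08 pos [0.6114 0.0216 0.094 ] gap 0.0855 q [ 0.36  0.52 -0.61  1.76  0.36  0.97 -0.22]
tooly 10.0 shares [ 0.007 -0.008  0.32 ] mm [ 1.5 -1.6 64. ] az shares 0.0 tilt z [ 0.0028 -0.0001 -1.    ]
per row [ 0.0009 -0.001   0.04  ]
t 26.08 pos [0.6114 0.0216 0.094 ] gap 0.0855 q [ 0.36  0.52 -0.61  1.76  0.36  0.97 -0.22]
tooly 10.0 shares [ 0.006 -0.007  0.435] mm [ 1.2 -1.5 87. ] az shares -0.06 tilt z [ 2.8e-03 -1.0e-04 -1.0e+00]
per row [ 0.0012 -0.0015  0.087 ]
```

Lemon axis is 99–100°, centre (.610,.0225); alignment is good. Descend and grip.

Call:
drive_tool([
  {"x": 0.006,"y": -0.005,"z": 0.06,"ax": 0,"ay": 0,"az": 0,"claw": 1},
  {"x": 0,"y": 0,"z": 0.1,"ax": 0,"ay": 0,"az": 0,"claw": 1},
  {"x": 0,"y": 0,"z": 0.12,"ax": 0,"ay": 0,"az": 0,"claw": 1},
  {"x": 0,"y": 0,"z": 0.1,"ax": 0,"ay": 0,"az": 0,"claw": 1},
  {"x": 0,"y": 0,"z": 0.045,"ax": 0,"ay": 0,"az": 0,"claw": 1},
], newtons=25)

```text
time: 26.5
tool_pos: [0.6069, 0.022, 0.0044]
tcp_rot: [[-0.174, 0.985, -0.004], [0.985, 0.174, -0.001], [0.0, -0.004, -1.0]]
wrist_force: [-0.1, -0.5, -0.1]
finger_gap: 0.0853
gripper_force: 0.0
```

Call:
drive_tool([
  {"x": 0,"y": 0,"z": 0,"ax": 0,"ay": 0,"az": 0,"claw": 1},
  {"x": 0,"y": 0,"z": 0,"ax": 0,"ay": 0,"az": 0,"claw": 1},
  {"x": 0,"y": 0,"z": 0,"ax": 0,"ay": 0,"az": 0,"claw": 1},
  {"x": 0,"y": 0,"z": 0,"ax": 0,"ay": 0,"az": 0,"claw": 1},
])

```text
time: 26.83
tool_pos: [0.6104, 0.0226, 0.0088]
tcp_rot: [[-0.174, 0.985, 0.003], [0.985, 0.174, 0.0], [-0.0, 0.003, -1.0]]
wrist_force: [-0.1, -0.0, -0.3]
finger_gap: 0.0854
gripper_force: 0.0
```

```bash
python3 -c "
from h import *
go((.610,.0225,.007),5,10)"
```

```text
t 26.83 pos [0.6104 0.0226 0.0088] gap 0.0854 q [ 0.31  0.63 -0.56  1.81  0.44  0.83 -0.29]
tooly 10.0 shares [-0.    -0.002  0.009] mm [-0.  -0.4  1.8] az shares -0.0 tilt z [ 2.8e-03  1.0e-04 -1.0e+00]
per row [-0.     -0.0004  0.0018]
```

Call:
drive_tool([
  {"x": 0,"y": 0,"z": 0.006,"ax": 0,"ay": 0,"az": 0,"claw": 0.6},
  {"x": 0,"y": 0,"z": 0,"ax": 0,"ay": 0,"az": 0,"claw": 0.3},
  {"x": 0,"y": 0,"z": 0,"ax": 0,"ay": 0,"az": 0,"claw": 0.1},
  {"x": 0,"y": 0,"z": 0,"ax": 0,"ay": 0,"az": 0,"claw": 0},
  {"x": 0,"y": 0,"z": 0,"ax": 0,"ay": 0,"az": 0,"claw": 0},
])

```text
time: 27.25
tool_pos: [0.6096, 0.0223, 0.007]
tcp_rot: [[-0.174, 0.985, 0.001], [0.985, 0.174, -0.0], [-0.001, 0.001, -1.0]]
wrist_force: [-1.7, -0.1, 5.8]
finger_gap: 0.0554
gripper_force: 26.1
```

Call:
drive_tool([
  {"x": 0,"y": 0,"z": 0,"ax": 0,"ay": 0,"az": 0,"claw": 0},
  {"x": 0,"y": 0,"z": 0,"ax": 0,"ay": 0,"az": 0,"claw": 0},
  {"x": 0,"y": 0,"z": 0,"ax": 0,"ay": 0,"az": 0,"claw": 0},
  {"x": 0,"y": 0,"z": 0,"ax": 0,"ay": 0,"az": 0,"claw": 0},
])

```text
time: 27.58
tool_pos: [0.6095, 0.0223, 0.007]
tcp_rot: [[-0.174, 0.985, 0.001], [0.985, 0.174, -0.0], [-0.001, 0.001, -1.0]]
wrist_force: [-1.0, 0.2, 6.3]
finger_gap: 0.0549
gripper_force: 26.1
```

Call:
drive_tool([
  {"x": 0,"y": 0,"z": -0.04,"ax": 0,"ay": 0,"az": 0,"claw": 0},
  {"x": 0,"y": 0,"z": -0.1,"ax": 0,"ay": 0,"az": 0,"claw": 0},
  {"x": 0,"y": 0,"z": -0.12,"ax": 0,"ay": 0,"az": 0,"claw": 0},
  {"x": 0,"y": 0,"z": -0.1,"ax": 0,"ay": 0,"az": 0,"claw": 0},
  {"x": 0,"y": 0,"z": -0.04,"ax": 0,"ay": 0,"az": 0,"claw": 0},
])

```text
time: 28.0
tool_pos: [0.6108, 0.0228, 0.0891]
tcp_rot: [[-0.174, 0.985, 0.005], [0.985, 0.174, 0.0], [-0.0, 0.005, -1.0]]
wrist_force: [1.0, 0.1, -1.0]
finger_gap: 0.0554
gripper_force: 26.9
```

```bash
python3 -c "
from h import *
go((.435,.033,.085),7,-33)"
```

```text
t 28.0 pos [0.6108 0.0228 0.0891] gap 0.0554 q [ 0.35  0.53 -0.61  1.76  0.36  0.96 -0.23]
tooly 10.0 shares [ 0.203 -0.857  0.017] mm [  40.6 -171.4    3.3] az shares 8.6 tilt z [ 4.5e-03  3.0e-04 -1.0e+00]
per row [ 0.029  -0.1224  0.0024]
```

Call:
drive_tool([
  {"x": 0.01,"y": -0.06,"z": 0,"ax": 0,"ay": 0,"az": 0,"claw": 0},
  {"x": 0.03,"y": -0.12,"z": 0,"ax": 0,"ay": 0,"az": 0,"claw": 0},
  {"x": 0.04,"y": -0.15,"z": 0,"ax": 0,"ay": 0,"az": 0,"claw": 0},
  {"x": 0.04,"y": -0.15,"z": 0,"ax": 0,"ay": 0,"az": 0,"claw": 0},
  {"x": 0.03,"y": -0.15,"z": 0,"ax": 0,"ay": 0,"az": 0,"claw": 0},
])

```text
time: 28.42
tool_pos: [0.4777, 0.0304, 0.0855]
tcp_rot: [[-0.174, 0.985, -0.001], [0.985, 0.174, 0.0], [0.0, -0.001, -1.0]]
wrist_force: [0.7, 0.6, -0.4]
finger_gap: 0.055
gripper_force: 26.9
```

Call:
drive_tool([
  {"x": 0.03,"y": -0.12,"z": 0,"ax": 0,"ay": 0,"az": 0,"claw": 0},
  {"x": 0.02,"y": -0.08,"z": 0,"ax": 0,"ay": 0,"az": 0,"claw": 0},
  {"x": 0,"y": -0.03,"z": 0,"ax": 0,"ay": 0,"az": 0.5,"claw": 0},
  {"x": 0,"y": 0,"z": 0,"ax": 0,"ay": 0,"az": 0.9,"claw": 0},
  {"x": 0,"y": 0,"z": 0,"ax": 0,"ay": 0,"az": 0.9,"claw": 0},
])

```text
time: 28.83
tool_pos: [0.4316, 0.0315, 0.0858]
tcp_rot: [[0.03, 1.0, -0.001], [1.0, -0.03, -0.001], [-0.001, -0.001, -1.0]]
wrist_force: [0.6, 0.2, -1.2]
finger_gap: 0.0551
gripper_force: 27.0
```

Call:
drive_tool([
  {"x": 0,"y": 0,"z": 0,"ax": 0,"ay": 0,"az": 0.9,"claw": 0},
  {"x": 0,"y": 0,"z": 0,"ax": 0,"ay": 0,"az": 0.9,"claw": 0},
  {"x": 0,"y": 0,"z": 0,"ax": 0,"ay": 0,"az": 0.9,"claw": 0},
  {"x": 0,"y": 0,"z": 0,"ax": 0,"ay": 0,"az": 0.9,"claw": 0},
  {"x": 0,"y": 0,"z": 0,"ax": 0,"ay": 0,"az": 0.9,"claw": 0},
])

```text
time: 29.25
tool_pos: [0.4322, 0.0318, 0.0858]
tcp_rot: [[0.41, 0.912, -0.001], [0.912, -0.41, -0.0], [-0.0, -0.001, -1.0]]
wrist_force: [0.8, -0.2, -1.2]
finger_gap: 0.0549
gripper_force: 27.0
```

Call:
drive_tool([
  {"x": 0,"y": 0,"z": 0,"ax": 0,"ay": 0,"az": 0.9,"claw": 0},
  {"x": 0,"y": 0,"z": 0,"ax": 0,"ay": 0,"az": 0.8,"claw": 0},
  {"x": 0,"y": 0,"z": 0,"ax": 0,"ay": 0,"az": 0,"claw": 0},
  {"x": 0,"y": 0,"z": 0,"ax": 0,"ay": 0,"az": 0,"claw": 0},
  {"x": 0,"y": 0,"z": 0,"ax": 0,"ay": 0,"az": 0,"claw": 0},
])

```text
time: 29.67
tool_pos: [0.4325, 0.0319, 0.086]
tcp_rot: [[0.536, 0.844, -0.0], [0.844, -0.536, -0.0], [-0.0, -0.0, -1.0]]
wrist_force: [0.5, -0.1, -2.3]
finger_gap: 0.0548
gripper_force: 27.0
```

```bash
python3 -c "
from h import *
go((.435,.033,.05),7,-32.7);snap('wrist','w16');snap('scene','s16')"
```

```text
t 29.67 pos [0.4325 0.0319 0.086 ] gap 0.0548 q [ 0.34  0.23 -0.57  2.17  0.18  0.78 -0.91]
tooly -32.4 shares [0.011 0.008 0.18 ] mm [ 2.3  1.5 36. ] az shares 0.06 tilt z [-4.e-04 -1.e-04 -1.e+00]
per row [0.0016 0.0011 0.0257]
```

Run:
```python
from b import *
c=load("w16");m=mask(c,"yel");u=proj(c,(.4325,.0319,.108)).astype(int);a,ct=blob(c,"yel",tuple(u))
m=np.zeros((400,640),np.uint8);cv2.drawContours(m,[ct.reshape(-1,1,2)],-1,1,-1);ys,xs=np.nonzero(m);P=np.c_[xs,ys].astype(np.float32)
p=plane(c,P[::7],.107);mn,e,v=cv2.PCACompute2(p,None);print(u,cv2.boundingRect(ct),mn,np.degrees(np.arctan2(e[0,1],e[0,0])),np.sqrt(v.ravel())*4000)
n,l,s,ce=cv2.connectedComponentsWithStats(mask(c,"red"));print([ (s[i],ce[i]) for i in range(1,n) if s[i,4]>300])
```

```text
[320 280] (262, 202, 117, 147) [[0.4323 0.0321]] 57.1505 [82.2795 58.9892]
[(array([ 272,  143,  102,   93, 6178], dtype=int32), array([323.0847, 184.2318])), (array([ 536,  217,  104,  115, 2473], dtype=int32), array([578.3619, 265.8225]))]
```

Call:
drive_tool([
  {"x": 0.012,"y": 0.006,"z": 0.04,"ax": 0,"ay": 0,"az": 0.06,"claw": 0},
  {"x": 0,"y": 0,"z": 0.1,"ax": 0,"ay": 0,"az": 0,"claw": 0},
  {"x": 0,"y": 0,"z": 0.1,"ax": 0,"ay": 0,"az": 0,"claw": 0},
  {"x": 0,"y": 0,"z": 0.06,"ax": 0,"ay": 0,"az": 0,"claw": 0},
  {"x": 0,"y": 0,"z": 0,"ax": 0,"ay": 0,"az": 0,"claw": 0},
])

```text
time: 30.18
tool_pos: [0.4328, 0.0332, 0.0236]
tcp_rot: [[0.541, 0.841, -0.006], [0.841, -0.541, 0.0], [-0.003, -0.005, -1.0]]
wrist_force: [-0.3, 0.7, 0.2]
finger_gap: 0.0551
gripper_force: 27.0
```

Call:
drive_tool([
  {"x": 0,"y": 0,"z": 0,"ax": 0,"ay": 0,"az": 0,"claw": 0},
  {"x": 0,"y": 0,"z": 0,"ax": 0,"ay": 0,"az": 0,"claw": 0},
  {"x": 0,"y": 0,"z": 0,"ax": 0,"ay": 0,"az": 0,"claw": 0},
  {"x": 0,"y": 0,"z": 0,"ax": 0,"ay": 0,"az": 0,"claw": 0},
])

```text
time: 30.52
tool_pos: [0.4359, 0.0333, 0.027]
tcp_rot: [[0.542, 0.841, 0.002], [0.841, -0.542, -0.0], [0.001, 0.002, -1.0]]
wrist_force: [0.1, 0.6, -0.9]
finger_gap: 0.055
gripper_force: 27.0
```

```bash
python3 -c "
from h import *
go((.435,.0335,.010),7,-32.7)"
```

```text
t 30.52 pos [0.4359 0.0333 0.027 ] gap 0.055 q [ 0.29  0.35 -0.53  2.21  0.29  0.65 -1.02]
tooly -32.8 shares [-0.002 -0.004  0.085] mm [-0.4 -0.9 17. ] az shares -0.02 tilt z [ 1.9e-03 -1.0e-04 -1.0e+00]
per row [-0.0003 -0.0006  0.0121]
```

Call:
drive_tool([
  {"x": -0.001,"y": -0.003,"z": 0.03,"ax": 0,"ay": 0,"az": 0,"claw": 0},
  {"x": 0,"y": 0,"z": 0.03,"ax": 0,"ay": 0,"az": 0,"claw": 0},
  {"x": 0,"y": 0,"z": 0.018,"ax": 0,"ay": 0,"az": 0,"claw": 0},
  {"x": 0,"y": 0,"z": 0,"ax": 0,"ay": 0,"az": 0,"claw": 0},
  {"x": 0,"y": 0,"z": 0,"ax": 0,"ay": 0,"az": 0,"claw": 0},
])

```text
time: 30.93
tool_pos: [0.4342, 0.0335, 0.0102]
tcp_rot: [[0.541, 0.841, -0.001], [0.841, -0.541, -0.0], [-0.0, -0.0, -1.0]]
wrist_force: [-0.2, -0.1, -0.8]
finger_gap: 0.0552
gripper_force: 27.0
```

Call:
drive_tool([
  {"x": 0,"y": 0,"z": 0,"ax": 0,"ay": 0,"az": 0,"claw": 0},
  {"x": 0,"y": 0,"z": 0,"ax": 0,"ay": 0,"az": 0,"claw": 0},
  {"x": 0,"y": 0,"z": 0,"ax": 0,"ay": 0,"az": 0,"claw": 0},
])

```text
time: 31.18
tool_pos: [0.4344, 0.0334, 0.0105]
tcp_rot: [[0.542, 0.841, -0.0], [0.841, -0.542, -0.0], [-0.0, -0.0, -1.0]]
wrist_force: [0.6, 0.2, -0.8]
finger_gap: 0.0551
gripper_force: 27.0
```

Call:
drive_tool([
  {"x": 0,"y": 0,"z": 0.003,"ax": 0,"ay": 0,"az": 0,"claw": 0},
  {"x": 0,"y": 0,"z": 0,"ax": 0,"ay": 0,"az": 0,"claw": 0},
  {"x": 0,"y": 0,"z": 0,"ax": 0,"ay": 0,"az": 0,"claw": 0.4},
  {"x": 0,"y": 0,"z": 0,"ax": 0,"ay": 0,"az": 0,"claw": 0.6},
  {"x": 0,"y": 0,"z": 0,"ax": 0,"ay": 0,"az": 0,"claw": 0.8},
])

```text
time: 31.6
tool_pos: [0.4346, 0.0334, 0.0101]
tcp_rot: [[0.542, 0.841, 0.0], [0.841, -0.542, -0.0], [0.0, 0.0, -1.0]]
wrist_force: [0.4, 0.0, -1.2]
finger_gap: 0.0766
gripper_force: 0.0
```

Call:
drive_tool([
  {"x": 0,"y": 0,"z": 0,"ax": 0,"ay": 0,"az": 0,"claw": 1},
  {"x": 0,"y": 0,"z": 0,"ax": 0,"ay": 0,"az": 0,"claw": 1},
  {"x": 0,"y": 0,"z": 0,"ax": 0,"ay": 0,"az": 0,"claw": 1},
  {"x": 0,"y": 0,"z": -0.05,"ax": 0,"ay": 0,"az": 0,"claw": 1},
  {"x": 0,"y": 0,"z": -0.1,"ax": 0,"ay": 0,"az": 0,"claw": 1},
])

```text
time: 32.02
tool_pos: [0.4325, 0.0333, 0.0392]
tcp_rot: [[0.541, 0.841, -0.005], [0.841, -0.541, 0.0], [-0.003, -0.004, -1.0]]
wrist_force: [-0.7, -0.4, -0.3]
finger_gap: 0.0851
gripper_force: 0.0
```

Call:
drive_tool([
  {"x": 0,"y": 0,"z": -0.16,"ax": 0,"ay": 0,"az": 0,"claw": 1},
  {"x": 0,"y": 0,"z": -0.18,"ax": 0,"ay": 0,"az": 0,"claw": 1},
  {"x": 0,"y": 0,"z": -0.18,"ax": 0,"ay": 0,"az": 0,"claw": 1},
  {"x": 0,"y": 0,"z": -0.18,"ax": 0,"ay": 0,"az": 0,"claw": 1},
  {"x": 0,"y": 0,"z": -0.18,"ax": 0,"ay": 0,"az": 0,"claw": 1},
])

```text
time: 32.43
tool_pos: [0.4339, 0.0338, 0.2185]
tcp_rot: [[0.541, 0.841, 0.001], [0.841, -0.541, -0.0], [0.0, 0.001, -1.0]]
wrist_force: [0.7, -0.7, 0.2]
finger_gap: 0.0854
gripper_force: 0.0
```

Call:
drive_tool([
  {"x": 0,"y": 0,"z": -0.18,"ax": 0,"ay": 0,"az": 0,"claw": 1},
  {"x": 0,"y": 0,"z": -0.1,"ax": 0,"ay": 0,"az": 0,"claw": 1},
  {"x": 0,"y": 0,"z": 0,"ax": 0,"ay": 0,"az": 0,"claw": 1},
  {"x": 0,"y": 0,"z": 0,"ax": 0,"ay": 0,"az": 0,"claw": 1},
  {"x": 0,"y": 0,"z": 0,"ax": 0,"ay": 0,"az": 0,"claw": 1},
])

```text
time: 32.85
tool_pos: [0.4336, 0.0334, 0.2714]
tcp_rot: [[0.541, 0.841, -0.001], [0.841, -0.541, -0.0], [-0.001, -0.001, -1.0]]
wrist_force: [-0.8, 1.0, -1.1]
finger_gap: 0.0856
gripper_force: 0.0
```

Run:
```python
from h import *
S=snap("scene","s17");W=snap("wrist","w17")
f=lambda c,p:(lambda x,y:cv2.resize(c["image"][y:y+90,x:x+120,::-1],(400,300),interpolation=cv2.INTER_CUBIC))(*[int(max(0,min(m,v))) for m,v in zip((520,310),proj(c,p)-[60,45])])
cv2.imwrite("pics/c17.png",np.vstack([np.hstack([f(W,(.435,.033,.02)),f(S,(.435,.033,.02))]),np.hstack([f(S,(.433,.342,.03)),f(S,(.584,.205,.02))])]))
```

```text
(no output)
```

View pics/c17.png

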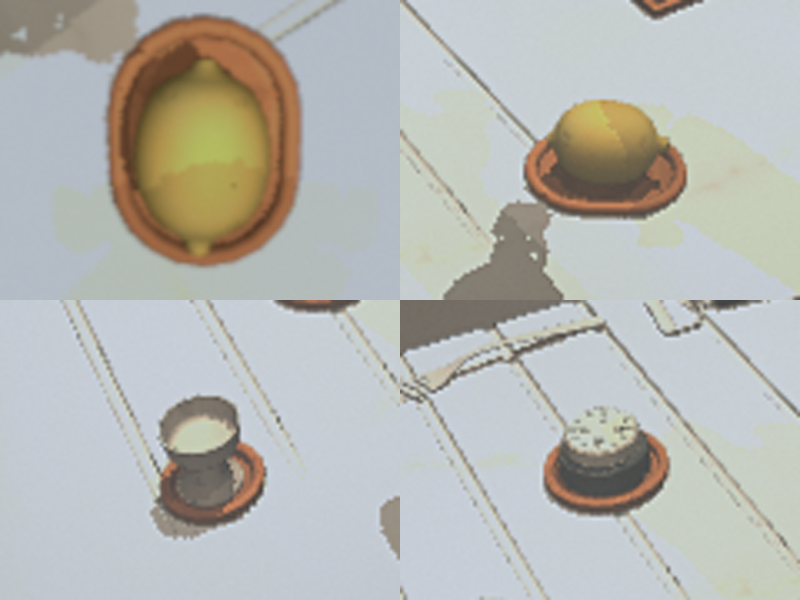

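All four sit inside their stands: lemon lengthwise in the oval, cup upright in the small round, and timer flat in the big round. The tin was seen in its place earlier. Handing in.

```bash
python3 -c "
from h import *
print(bot.close_job())"
```

```text
the job is handed in; nothing more can be done
None
```

The timer, tin, egg cup and lemon are each in their matching stand, placed in that order, and the job was handed in at about 33 s; the judge's verdict was not shown.

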